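# Sort the brass adapters into the stock bin with the sorter tray

## Robot

A 6-joint arm with a two-finger parallel gripper is mounted at the origin on the work surface. World frame = base frame: x ahead of the robot, y to its left, z up, the work surface at z = 0. Lengths are in m, angles in rad, forces in N, time in s.
With the tool pointing down it reaches from about 0.35 to 0.925 m from the base axis. Payload 6.4 kg.
Tool frame: the origin (TCP) lies on the mounting face of the last link; the fingertips stand 199 mm ahead of it and the grasp point (between the pads) lies hold_point_z ahead of it (hold_point_z is the distance from the TCP to the grasp point, in m); z points along the fingers, y is the direction in which the jaws open and shut (so a half turn about z gives the same grasp; the last joint's range is limited). The gripper opens to 94 mm and grips with 3 to 60 N. Pads are 16 mm wide; open, the fingers measure 119 mm over their backs; the gripper's body (75 mm by 177 mm) begins 78 mm behind the grasp point.
Start: joints at [-1.43, 0.245, 1.558, -0, 1.339, -0.174], TCP at [0.201, -0.618, 0.405] pointing down, gripper open.
Joint ranges: [-3.13, 3.13], [-1.02, 2.26], [0.13, 2.54], [-0.95, 4.09], [0.21, 2.88], [-2.74, 2.74]. Speed limits (rad/s): [2.57, 2.57, 3.14, 3.14, 3.14, 3.14].

## Interface

Orientations are given as a rotation vector (axis times angle).
In Python, from station import * gives the robot as it stands.
- The arm moves only by the tool play_rows, never from a script. Its argument "targets" is a list of rows, each an object of numbers: "dx", "dy", "dz": the shift along the tool's x, y, z in m; "spin": the turn about the tool's z in degrees. In form: [{"dx": .., "dy": .., "dz": .., "spin": ..}, ...]. A call has 1 to 20 rows; each row is the pose to reach, as a shift and turn from the pose measured when the call began, along the tool's axes at that moment; what a row does not reach only later rows make up. A row lasts 1/12 s, in which the tool goes at most 41.7 mm and 7.16 degrees, less where a joint would pass 70% of its speed; a pose out of reach is approached as far as the arm can. A call with a gripper value outside its range is refused whole. "grip" is the closure, from 0 (fully open) to 1 (shut), set as the call begins (left out, the last holds). The fingers move at their own pace and stop on an object; "newtons" is the grip in N (left out, the last holds). Time passes only in rows, so rows that repeat a pose let the fingers close. It gives the time, the measured TCP pose, the force and the opening at its end, in the units of the state.
- get_state(): the state, without advancing time (a new reading comes with each control period).
- grab_frame(name): name is "side" or "top" or "wrist"; returns a dict with "img" (480x640x3 uint8, red, green, blue), "depth" (480x640 float32, m along the optical axis (not along the pixel's ray), 0 where there is no reading), "mtx" (3x3 intrinsics, pixels), "k1" (the pictures are not rectified: a ray, as slopes to the right and down, at radius r is drawn at 1 + k1 r^2 times it, then the intrinsics apply), "eye" and "rotation" of the camera in the world; the wrist camera has in their place "tool_from_camera" (4x4, takes a point from camera to tool coordinates, whose origin is the TCP and whose axes are the flange's). Camera axes: x right, y up, looking along -z (the intrinsics and any distortion apply to the point x, -y, -z); pixel columns grow to the right and rows downward; lengths in m; the calibration is good to about 2 mm. A picture is of the moment at which its call begins: read the wrist's pose just before it.
- close_job(): hands the job in, once; it reports no verdict.
The state is a dict: "clock": time; "joint_pos": joint angles; "joint_vel": joint speeds; "joint_efforts": joint torques, N m; "position": TCP position; "eef_rot": TCP orientation; "ft_force": force on the tool from outside, world axes, zero at the start; "moment": the same for the moment, N m; "finger_gap": finger opening in m.
Only numpy, scipy, OpenCV 4.12 (cv2) and the standard library are available. Lean on these libraries where they do the work, as an engineer would, in place of code of your own. Each camera call takes 0.05 s, during which the arm holds its last target.

## Task

Pick every brass adapter out of the cardboard box and put it on the sorter tray, leaving the blue adapters and the red knobs in the box. Only when all the brass ones are on the tray together, lift the tray by its orange handle and tip it over the green bin so that they slide in, then put the empty tray back flat on the middle of its blue mat. Any brass adapter that goes astray must end up in the bin too; leave the mug, the meter and the screwdriver where they are.

Things in the scene. Friction and masses are not known exactly. Their poses are not given: they have to be found in the camera images.
- brass1_c (a point): Centre of a brass-coloured adapter: a square brass block 24 x 24 x 25 mm with a round brass nut (18 mm across, 7 mm high) on top, 32 mm tall in all, 40 g. This point is half-way up (16 mm above its foot); its z axis runs from foot to nut, x and y are square to the block's sides. Stands in the cardboard box at the start. None if absent in this run.
- brass2_c (a point): Centre of a brass-coloured adapter: a square brass block 24 x 24 x 25 mm with a round brass nut (18 mm across, 7 mm high) on top, 32 mm tall in all, 40 g. This point is half-way up (16 mm above its foot); its z axis runs from foot to nut, x and y are square to the block's sides. Stands in the cardboard box at the start. None if absent in this run.
- brass3_c (a point): Centre of a brass-coloured adapter: a square brass block 24 x 24 x 25 mm with a round brass nut (18 mm across, 7 mm high) on top, 32 mm tall in all, 40 g. This point is half-way up (16 mm above its foot); its z axis runs from foot to nut, x and y are square to the block's sides. Stands in the cardboard box at the start. None if absent in this run.
- brass4_c (a point): Centre of a brass-coloured adapter: a square brass block 24 x 24 x 25 mm with a round brass nut (18 mm across, 7 mm high) on top, 32 mm tall in all, 40 g. This point is half-way up (16 mm above its foot); its z axis runs from foot to nut, x and y are square to the block's sides. Stands in the cardboard box at the start. None if absent in this run.
- brass5_c (a point): Centre of a brass-coloured adapter: a square brass block 24 x 24 x 25 mm with a round brass nut (18 mm across, 7 mm high) on top, 32 mm tall in all, 40 g. This point is half-way up (16 mm above its foot); its z axis runs from foot to nut, x and y are square to the block's sides. Stands in the cardboard box at the start. None if absent in this run.
- brass6_c (a point): Centre of a brass-coloured adapter: a square brass block 24 x 24 x 25 mm with a round brass nut (18 mm across, 7 mm high) on top, 32 mm tall in all, 40 g. This point is half-way up (16 mm above its foot); its z axis runs from foot to nut, x and y are square to the block's sides. Stands in the cardboard box at the start. None if absent in this run.
- blue1_c (a point): Centre of a blue adapter, same shape and size as the brass ones (24 x 24 x 32 mm, point half-way up), but with a blue block and a steel nut. Stays in the cardboard box.
- blue2_c (a point): Centre of a blue adapter, same shape and size as the brass ones (24 x 24 x 32 mm, point half-way up), but with a blue block and a steel nut. Stays in the cardboard box.
- knob1_c (a point): Centre of a red round instrument knob, 28 mm diameter, 26 mm high (point 13 mm above its foot). Stays in the cardboard box.
- knob2_c (a point): Centre of a red round instrument knob, 28 mm diameter, 26 mm high (point 13 mm above its foot). Stays in the cardboard box.
- crate: Open low cardboard box with the mixed accessories, 275 x 210 mm, 30 mm high outside, 5 mm walls and floor, lined with dark foam, fixed. Origin: centre of its underside, on the bench; x along the 275 mm side, z up.
- bin: Open green plastic stock bin, 200 x 200 x 65 mm (height) outside, 5 mm walls and floor, fixed, empty at the start. Origin: centre of its underside, on the bench; z up.
- mat: Blue plastic mat 230 x 210 mm, 3 mm thick, fixed on the bench; the tray's place. Origin: centre of its underside.
- tray_mid (a point): Loose aluminium sorter tray, 0.2 kg, on the mat: floor 160 (x) x 136 (y) x 4 mm; side walls 12 mm above the floor, 3 mm thick; a cross wall (16 mm above the floor) 36 mm from here along +x closes the loading area; behind it only the handle. The -x end is open (spout). Point: middle of the underside; x from spout to handle, z up. Adapters slide on it at 27 to 35 degrees of tilt.
- tray_handle (a point): Grip point on the tray's orange handle: an upright plate 10 mm thick (along tray x), 50 mm wide (along tray y), standing at the middle of the +x end and rising to 68 mm above the tray's underside. This point lies in the middle of the plate, 75 mm from tray_mid along +x and 50 mm above the underside. Axes as tray_mid.
- tray_spout (a point): Middle of the tray's open edge, on top of the floor: 80 mm from tray_mid along -x and 4 mm above the underside. Axes as tray_mid.
- mug_rim (a point): Bystander: white mug, 80 mm diameter, 90 mm tall; centre of its mouth. Leave it alone.
- meter: Bystander: yellow hand-held meter lying on the bench, 150 x 75 x 40 mm; origin: centre of its underside. Leave it alone.
- driver_grip (a point): Bystander: screwdriver with red handle lying on the bench, 170 mm long, 26 mm thick; point on its handle. Leave it alone.
Things that resemble listed ones, but are neither listed nor needed, are in the scene too. Of the things that look like the part that bears tray_mid, the largest one is meant.

How it is judged:
By the outcome, as a careful person would: the job done as asked, in the order asked, and still so for the second after the job is handed in, with the robot touching nothing.
Of brass1, brass2, brass3, brass4, brass5, brass6 only 4 to 6 are there at a start; the rules pass over those that are not, and their reading is None.
At some moment in a run one of brass1, brass2, brass3, brass4, brass5, brass6, tray may be knocked a few centimetres aside while the robot is not near it.
It also fails if it takes over 210 s, if anything falls off the work surface, if the arm or the gripper's body presses on something with over 40 N, if the wrist force passes 120 N, or if a joint passes its speed limit or range.

## Working session

There is one attempt and no reset: what is moved stays moved. The work goes in short steps, Python scripts to look and compute and a tool call to move; the robot and the scene stay as the last step left them, time stands still between calls to the robot, and variables do not carry over. Pictures are saved under pics/ and viewed, and the job is handed in when it is done.

Besides the shell and the picture viewer there is one more tool, called by a JSON object that holds its "fn" and its "kwargs", one argument or row to a line. play_rows: Moves the arm, as the interface text tells. Its arguments: {"type":"object","properties":{"targets":{"type":"array"},"grip":{"type":"number"},"newtons":{"type":"number"}},"required":["targets"]}

```bash
ls; mkdir -p pics; cat > h.py <<'E'
from station import *
import numpy as np, cv2
from scipy.spatial.transform import Rotation as R
def save(f,name,crop=None,scale=1):
    im=cv2.cvtColor(f["img"],cv2.COLOR_RGB2BGR)
    if crop: x0,y0,x1,y1=crop; im=im[y0:y1,x0:x1]
    if scale!=1: im=cv2.resize(im,None,fx=scale,fy=scale,interpolation=cv2.INTER_CUBIC)
    cv2.imwrite("pics/"+name,im)
def campose(f,st=None):
    if "eye" in f:
        r=np.array(f["rotation"],float)
        Rm=r if r.shape==(3,3) else R.from_rotvec(r).as_matrix()
        return Rm,np.array(f["eye"])
    T=np.array(f["tool_from_camera"]); Rt=R.from_rotvec(st["eef_rot"]).as_matrix()
    return Rt@T[:3,:3], Rt@T[:3,3]+np.array(st["position"])
def ray(f,u,v,st=None):
    K=np.array(f["mtx"]);k1=f["k1"]
    d=cv2.undistortPoints(np.array([[[u,v]]],float),K,np.array([k1,0,0,0,0]))[0,0]
    Rm,e=campose(f,st)
    return e, Rm@np.array([d[0],-d[1],-1.0])
def onz(f,u,v,z,st=None):
    e,d=ray(f,u,v,st); return e+d*(z-e[2])/d[2]
def bydepth(f,u,v,st=None):
    e,d=ray(f,u,v,st); z=float(f["depth"][int(round(v)),int(round(u))]); return e+d*z
def proj(f,p,st=None):
    Rm,e=campose(f,st); c=Rm.T@(np.array(p)-e)
    x,y=c[0]/-c[2],-c[1]/-c[2]; r2=x*x+y*y; K=np.array(f["mtx"]); s=1+f["k1"]*r2
    return K[0,0]*x*s+K[0,2],K[1,1]*y*s+K[1,2]
E
python3 - <<'E'
from h import *
s=get_state(); print(s)
for n in ("side","top","wrist"):
    f=grab_frame(n); save(f,n+"0.png"); print(n,{k:v for k,v in f.items() if k not in("img","depth")})
E
```

```text
pics
{'clock': 0.0, 'joint_pos': array([-1.43009583e+00,  2.45777596e-01,  1.55902187e+00, -1.09717637e-05,
        1.33869243e+00, -1.74105283e-01]), 'joint_vel': array([-1.67909943e-04, -2.21939752e-03, -9.01967207e-04, -4.48808160e-05,
       -2.24847118e-03,  4.35965772e-04]), 'joint_efforts': array([-7.40432333e-04, -4.15828049e+01, -3.14601803e+01,  6.84804772e-02,
        3.33131163e-02, -1.33560211e-04]), 'position': array([ 0.20122898, -0.61782178,  0.40356412]), 'eef_rot': array([-3.10087910e+00, -4.92162603e-01, -3.30402819e-05]), 'ft_force': array([ 0.04857486, -0.47517603, -0.16523845]), 'moment': array([-0.02156281, -0.01737417, -0.03461685]), 'finger_gap': 0.09380287395879988}
side {'mtx': array([[606.53013325,   0.        , 324.40147977],
       [  0.        , 606.53013325, 231.12782196],
       [  0.        ,   0.        ,   1.        ]]), 'k1': -0.02857546350601726, 'eye': array([0.4900793 , 0.8301292 , 0.86071445]), 'rotation': array([ 0.06504442, -1.18948685, -2.79427573])}
top {'mtx': array([[549.26189895,   0.        , 316.49672096],
       [  0.        , 549.26189895, 241.84603163],
       [  0.        ,   0.        ,   1.        ]]), 'k1': 0.020181175407520256, 'eye': array([0.4204854 , 0.00697736, 1.35521597]), 'rotation': array([ 0.06475348, -0.10256629, -1.54337186])}
wrist {'mtx': array([[414.94485184,   0.        , 313.9799096 ],
       [  0.        , 414.94485184, 233.45572924],
       [  0.        ,   0.        ,   1.        ]]), 'k1': 0.011047228336117938, 'tool_from_camera': array([[-8.02512646e-05,  9.73546372e-01,  2.28489506e-01,
         6.69370784e-02],
       [ 9.99999989e-01,  4.91289808e-05,  1.41896769e-04,
         2.81631428e-04],
       [ 1.26917628e-04,  2.28489514e-01, -9.73546365e-01,
         2.04705115e-02],
       [ 0.00000000e+00,  0.00000000e+00,  0.00000000e+00,
         1.00000000e+00]])}
```

View pics/top0.png

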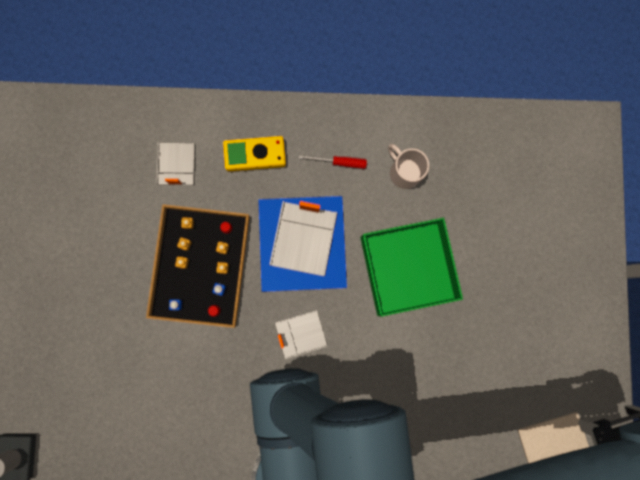

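View pics/side0.png

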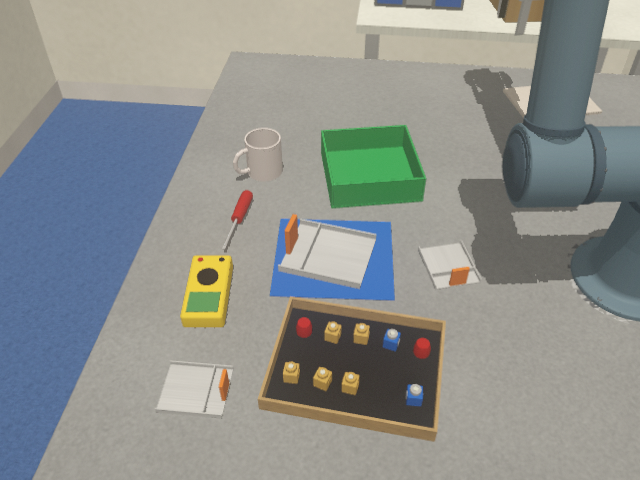

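View pics/wrist0.png

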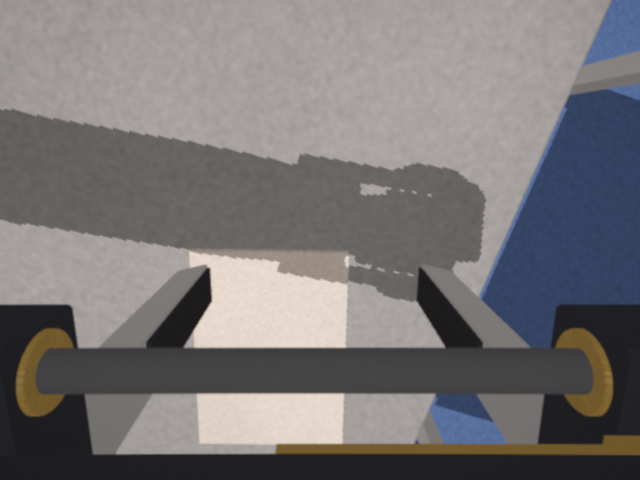

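```bash
python3 -c "
import station; print([ (n,getattr(station,n)) for n in dir(station) if not n.startswith('__')])"
```

```text
[('MotionError', <class 'station.MotionError'>), ('close_job', <function connect.<locals>.done at 0x7f061ca937e0>), ('get_state', <function make.<locals>.<lambda> at 0x7f061cb1c680>), ('grab_frame', <function make.<locals>.drawn_camera at 0x7f061cb1c180>), ('hold_point_z', 0.1804)]
```

```bash
python3 - <<'E'
from h import *
f=grab_frame("top"); g=grab_frame("side")
save(f,"top1.png",(140,120,480,380),2.3)
for n,u,v,z in [("b",187,222,.037),("b",184,243,.037),("b",181,262,.037),("b",222,247,.037),("b",222,267,.037),("handle",310,206,.07),("spout",297,271,.007),("binc",412,267,.0),("crate",200,266,.0),("mat",303,244,.003),("mug",408,160,.09),("meter",255,153,.04)]:
    print(n,onz(f,u,v,z).round(4),bydepth(f,u,v).round(4))
E
```

```text
b [0.6019 0.2896 0.037 ] [0.602  0.2897 0.0366]
b [0.551  0.2942 0.037 ] [0.5508 0.2939 0.0384]
b [0.5052 0.2991 0.037 ] [0.5054 0.2997 0.034 ]
b [0.5438 0.2033 0.037 ] [0.5439 0.2035 0.0356]
b [0.4958 0.2013 0.037 ] [0.496  0.2019 0.0324]
handle [ 0.6438 -0.0049  0.07  ] [ 0.6436 -0.0049  0.0713]
spout [0.4924 0.0222 0.007 ] [0.4923 0.0222 0.0082]
binc [ 0.5101 -0.2623  0.    ] [ 0.5096 -0.2609  0.007 ]
crate [0.499  0.2605 0.    ] [0.4989 0.2602 0.0017]
mat [0.5598 0.0093 0.003 ] [0.559  0.0093 0.0107]
mug [ 0.757  -0.2334  0.09  ] [ 0.7806 -0.2503  0.001 ]
meter [0.7761 0.1324 0.04  ] [0.7762 0.1324 0.0397]
```

View pics/top1.png

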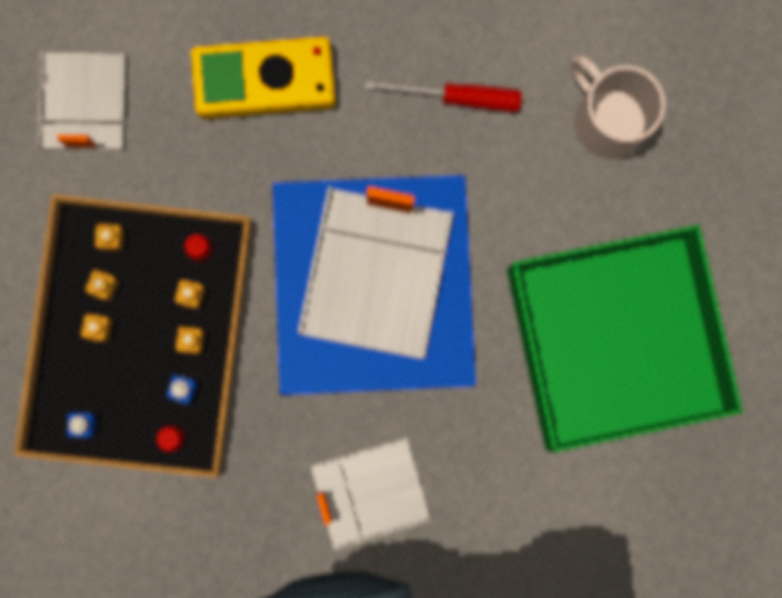

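```bash
cat >> h.py <<'E'
def yaw(st):
    Rt=R.from_rotvec(st["eef_rot"]).as_matrix(); return np.degrees(np.arctan2(Rt[1,0],Rt[0,0]))
def go(p,psi=None,st=None):
    "rel move to TCP world p, yaw psi deg"
    st=st or get_state(); Rt=R.from_rotvec(st["eef_rot"]).as_matrix()
    d=Rt.T@(np.array(p)-st["position"]); 
    sp=0 if psi is None else -((psi-yaw(st)+180)%360-180)
    print("dx %.4f dy %.4f dz %.4f spin %.2f"%(*d,sp), "rows", int(np.ceil(max(np.linalg.norm(d)/.0417,abs(sp)/7.16))))
def show():
    st=get_state(); print("t %.2f"%st["clock"],"p",st["position"].round(4),"yaw %.2f"%yaw(st),"tilt",np.degrees(np.arccos(-R.from_rotvec(st["eef_rot"]).as_matrix()[2,2])).round(2),"F",st["ft_force"].round(2),"gap %.4f"%st["finger_gap"],"j",st["joint_pos"].round(2)); return st
E
python3 -c "
from h import *
show(); go((.50,.25,.42),0)"
```

```text
t 0.25 p [ 0.2012 -0.618   0.4041] yaw 18.04 tilt 0.05 F [-0.49  0.05 -0.69] gap 0.0939 j [-1.43  0.25  1.56 -0.    1.34 -0.17]
dx 0.5528 dy -0.7328 dz -0.0151 spin 18.04 rows 23
```

{"fn": "play_rows", "kwargs": {
  "targets": [
    {"dx":0.0332,"dy":-0.023,"dz":-0.0151,"spin":3},
    {"dx":0.0664,"dy":-0.046,"dz":-0.0151,"spin":6},
    {"dx":0.55,"dy":-0.73,"dz":-0.0151,"spin":18},
    {"dx":0.55,"dy":-0.73,"dz":-0.0151,"spin":18},
    {"dx":0.55,"dy":-0.73,"dz":-0.0151,"spin":18},
    {"dx":0.55,"dy":-0.73,"dz":-0.0151,"spin":18},
    {"dx":0.55,"dy":-0.73,"dz":-0.0151,"spin":18},
    {"dx":0.55,"dy":-0.73,"dz":-0.0151,"spin":18},
    {"dx":0.55,"dy":-0.73,"dz":-0.0151,"spin":18},
    {"dx":0.55,"dy":-0.73,"dz":-0.0151,"spin":18},
    {"dx":0.55,"dy":-0.73,"dz":-0.0151,"spin":18},
    {"dx":0.55,"dy":-0.73,"dz":-0.0151,"spin":18},
    {"dx":0.55,"dy":-0.73,"dz":-0.0151,"spin":18},
    {"dx":0.55,"dy":-0.73,"dz":-0.0151,"spin":18},
    {"dx":0.55,"dy":-0.73,"dz":-0.0151,"spin":18},
    {"dx":0.55,"dy":-0.73,"dz":-0.0151,"spin":18},
    {"dx":0.55,"dy":-0.73,"dz":-0.0151,"spin":18},
    {"dx":0.55,"dy":-0.73,"dz":-0.0151,"spin":18},
    {"dx":0.55,"dy":-0.73,"dz":-0.0151,"spin":18},
    {"dx":0.55,"dy":-0.73,"dz":-0.0151,"spin":18}
  ],
  "grip": 0.4
}}

```text
clock: 1.92
position: [0.4722, 0.1651, 0.42]
eef_rot: [-3.141, -0.002, -0.001]
ft_force: [1.0, -0.9, 0.6]
finger_gap: 0.0564
```

```bash
python3 -c "
from h import *
show(); go((.50,.25,.42),0)"
```

```text
t 1.92 p [0.4722 0.1651 0.42  ] yaw 0.07 tilt 0.05 F [ 1.02 -0.93  0.59] gap 0.0564 j [ 0.11 -0.13  1.92  0.    1.35  1.68]
dx 0.0279 dy -0.0849 dz 0.0001 spin 0.07 rows 3
```

{"fn": "play_rows", "kwargs": {
  "targets": [
    {"dx":0.014,"dy":-0.04,"dz":0},
    {"dx":0.028,"dy":-0.085,"dz":0},
    {"dx":0.028,"dy":-0.085,"dz":0},
    {"dx":0.028,"dy":-0.085,"dz":0},
    {"dx":0.028,"dy":-0.085,"dz":0}
  ]
}}

```text
invalid input
```

```bash
python3 -c "
from h import *
st=show(); f=grab_frame('wrist'); save(f,'w1.png'); np.savez('w1.npz',**{k:v for k,v in f.items()},pos=st['position'],rot=st['eef_rot'])"
```

```text
t 1.92 p [0.4722 0.1651 0.42  ] yaw 0.07 tilt 0.05 F [ 1.02 -0.93  0.59] gap 0.0564 j [ 0.11 -0.13  1.92  0.    1.35  1.68]
```

View pics/w1.png

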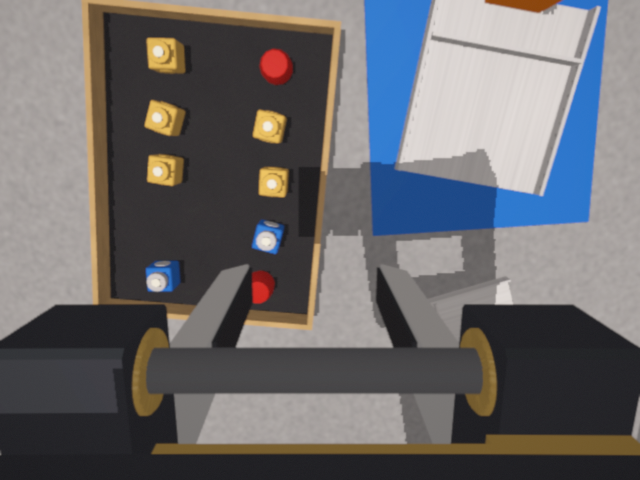

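```bash
python3 - <<'E'
from h import *
d=np.load('w1.npz'); f={k:d[k] for k in d.files}; f['k1']=float(f['k1']); st=dict(position=f['pos'],eef_rot=f['rot'])
print(bydepth(f,130,200,st),bydepth(f,200,230,st))
im=f['img']; hsv=cv2.cvtColor(im,cv2.COLOR_RGB2HSV)
m=((hsv[...,0]>12)&(hsv[...,0]<32)&(hsv[...,1]>60)&(hsv[...,2]>80)).astype(np.uint8)
m[:, :110]=0; m[:30]=0; m[200:]=0; m[:,300:]=0
for (u,v) in [(160,52),(160,118),(160,170),(268,126),(271,182)]:
    P=[]
    for y in range(v-24,v+25):
        for x in range(u-26,u+27):
            p=bydepth(f,x,y,st)
            if p[2]>0.022: P.append(p)
    P=np.array(P); print(u,v,len(P),np.percentile(P[:,2],[5,25,50,75,95]).round(4))
    T=P[P[:,2]>0.033]; B=P[(P[:,2]>0.026)]
    r=cv2.minAreaRect((B[:,:2]*1000).astype(np.float32)); print("  nut",T[:,:2].mean(0).round(4),len(T),"rect",np.round(r[0],1),np.round(r[1],1),round(r[2],1), "mean",P[:,:2].mean(0).round(4))
save(f,"w1a.png",(130,20,310,210),4*0.78)
E
```

```text
[0.4792355  0.34200604 0.00405545] [0.45024283 0.27631075 0.00585372]
160 52 977 [0.0246 0.0287 0.0304 0.0363 0.0376]
  nut [0.6044 0.2888] 426 rect [582.2 232.9] [157.6  29.3] 68.0 mean [0.6044 0.2889]
160 118 874 [0.0252 0.0289 0.0305 0.0365 0.0379]
  nut [0.5537 0.2931] 388 rect [541.7 239.1] [145.4  25.7] 78.0 mean [0.5538 0.2937]
160 170 813 [0.0247 0.0289 0.0303 0.0364 0.0378]
  nut [0.5103 0.2972] 352 rect [516.6 239.3] [ 27.4 152.3] 6.8 mean [0.5104 0.2973]
268 126 823 [0.0273 0.029  0.0304 0.0365 0.0379]
  nut [0.5472 0.2037] 370 rect [544.  191.5] [53.1 23.9] 76.4 mean [0.5473 0.2041]
271 182 756 [0.027  0.0291 0.0303 0.0365 0.0377]
  nut [0.4994 0.2027] 328 rect [516.  194.1] [29.3 67.8] 62.2 mean [0.4999 0.2024]
```

View pics/w1a.png

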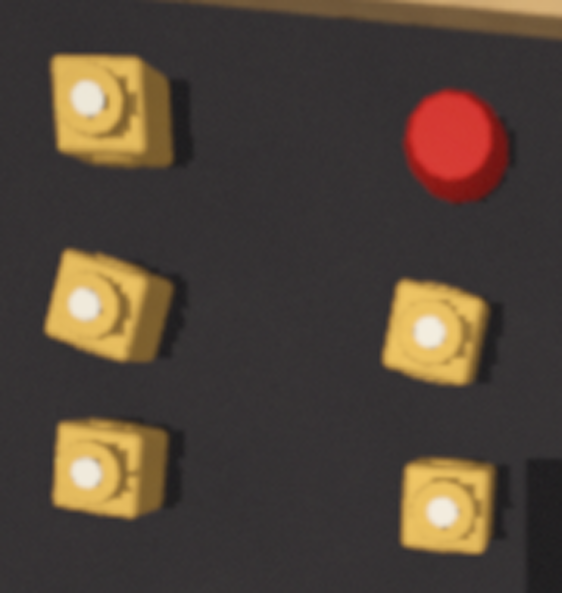

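```bash
cat >> h.py <<'E'
def load(fn):
    d=np.load(fn); f={k:d[k] for k in d.files}; f['k1']=float(f['k1']); return f,dict(position=f['pos'],eef_rot=f['rot'])
def cloud(f,st=None):
    h,w=f["depth"].shape; vv,uu=np.mgrid[0:h,0:w]
    K=np.array(f["mtx"]); pts=np.stack([uu.ravel(),vv.ravel()],1).astype(float)[:,None]
    d=cv2.undistortPoints(pts,K,np.array([f["k1"],0,0,0,0]))[:,0]
    Rm,e=campose(f,st); D=np.c_[d[:,0],-d[:,1],-np.ones(len(d))]@Rm.T
    z=f["depth"].ravel()[:,None]; P=e+D*z; P[z[:,0]<=0]=np.nan
    return P.reshape(h,w,3)
def block(C,x,y,foot=0.005):
    "fit top square of adapter near x,y"
    P=C.reshape(-1,3); P=P[np.isfinite(P).all(1)]
    for i in range(3):
        T=P[(np.hypot(P[:,0]-x,P[:,1]-y)<.011)&(P[:,2]>foot+.0285)&(P[:,2]<foot+.036)]
        if len(T): x,y=T[:,:2].mean(0)
    B=P[(np.hypot(P[:,0]-x,P[:,1]-y)<.019)&(P[:,2]>foot+.0215)&(P[:,2]<foot+.036)]
    r=cv2.minAreaRect((B[:,:2]*1000).astype(np.float32))
    # moments-4fold yaw: best align square
    q=B[:,:2]-[x,y]; best=None
    for a in np.arange(-45,45,1.):
        t=np.radians(a); u=q@[np.cos(t),np.sin(t)]; v=q@[-np.sin(t),np.cos(t)]
        w=np.percentile(u,97)-np.percentile(u,3)+np.percentile(v,97)-np.percentile(v,3)
        if best is None or w<best[0]: best=(w,a)
    return np.array([x,y]),best[1],r,len(B)
E
python3 - <<'E'
from h import *
f,st=load('w1.npz'); C=cloud(f,st)
for p in [(.604,.289),(.554,.293),(.510,.297),(.547,.204),(.499,.203)]:
    c,a,r,n=block(C,*p); print(c.round(4),"yaw",a,"rect",np.round(r[0],1),np.round(r[1],1),round(r[2],1),n)
P=C.reshape(-1,3)
# tray handle, blues/knobs for clearance
T=P[(P[:,2]>.055)&(P[:,2]<.09)&(P[:,0]>.55)]; print(len(T),np.nanmean(T,0) if len(T) else 0)
E
```

```text
[0.606  0.2918] yaw 1.0 rect [606.1 291.9] [23.7 24.4] 0.8 887
[0.5542 0.2972] yaw -18.0 rect [554.1 297.5] [24.4 23.8] 70.7 799
[0.5096 0.3007] yaw -5.0 rect [509.4 301.3] [24.1 24.1] 80.6 738
[0.5475 0.2054] yaw -18.0 rect [547.4 205.6] [24.  23.9] 76.6 781
[0.499 0.203] yaw -5.0 rect [498.8 203.2] [24.  24.1] 85.7 716
0 0
```

```bash
python3 - <<'E'
from h import *
f,st=load('w1.npz'); C=cloud(f,st)
save(f,"w1b.png",(370,0,610,240),2.5)
for n,u,v,z in [("spoutL",397,168,.007),("spoutR",543,194,.007),("cwL",431,38,.023),("cwR",581,63,.023),("matBL",374,236,.003),("matBR",591,222,.003)]:
    print(n,onz(f,u,v,z,st).round(4),bydepth(f,u,v,st).round(4))
E
```

```text
spoutL [0.5103 0.0879 0.007 ] [0.5108 0.0892 0.0137]
spoutR [ 0.4859 -0.0513  0.007 ] [ 0.4853 -0.0537  0.0027]
cwL [0.6191 0.0678 0.023 ] [0.6219 0.0644 0.01  ]
cwR [ 0.5992 -0.06    0.023 ] [ 0.5993 -0.0602  0.0226]
matBL [0.4438 0.1065 0.003 ] [4.432e-01 1.061e-01 4.000e-04]
matBR [ 0.4581 -0.1032  0.003 ] [ 0.4573 -0.1058 -0.0009]
```

View pics/w1b.png

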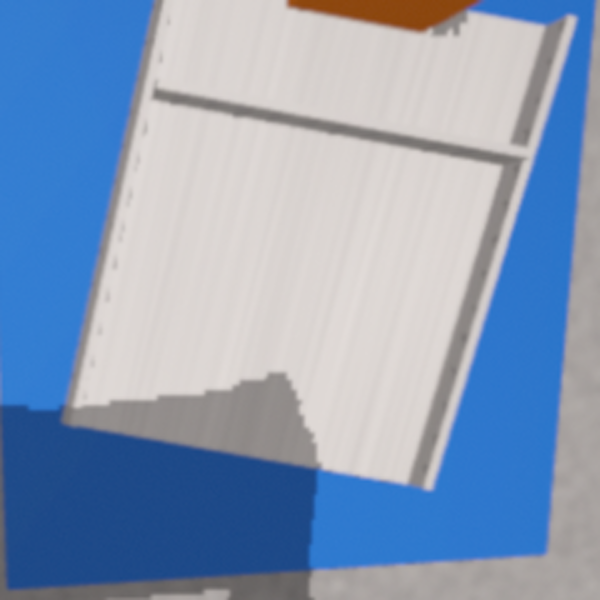

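```bash
python3 -c "
from h import *
show(); go((.606,.292,.30),.8); go((.606,.292,.2064),.8)"
```

```text
t 1.97 p [0.4729 0.1697 0.4199] yaw 0.36 tilt 0.28 F [-3.01  0.27  0.47] gap 0.0561 j [ 0.12 -0.12  1.91  0.    1.35  1.68]
dx 0.1337 dy -0.1209 dz 0.1206 spin -0.44 rows 6
dx 0.1336 dy -0.1205 dz 0.2142 spin -0.44 rows 7
```

{"fn": "play_rows", "kwargs": {
  "targets": [
    {"dx":0.03,"dy":-0.027,"dz":0.02,"spin":0},
    {"dx":0.134,"dy":-0.121,"dz":0.12,"spin":-0.4},
    {"dx":0.134,"dy":-0.121,"dz":0.12,"spin":-0.4},
    {"dx":0.134,"dy":-0.121,"dz":0.12,"spin":-0.4},
    {"dx":0.134,"dy":-0.121,"dz":0.12,"spin":-0.4},
    {"dx":0.134,"dy":-0.121,"dz":0.12,"spin":-0.4},
    {"dx":0.134,"dy":-0.121,"dz":0.12,"spin":-0.4},
    {"dx":0.134,"dy":-0.121,"dz":0.12,"spin":-0.4},
    {"dx":0.134,"dy":-0.121,"dz":0.12,"spin":-0.4}
  ]
}}

```text
clock: 2.72
position: [0.6061, 0.2916, 0.3017]
eef_rot: [-3.137, -0.02, -0.003]
ft_force: [-0.9, -0.4, 0.8]
finger_gap: 0.0563
```

```bash
python3 -c "
from h import *
st=show(); go((.606,.292,.2064),.8)"
```

```text
t 2.72 p [0.6061 0.2916 0.3017] yaw 0.74 tilt 0.31 F [-0.87 -0.41  0.84] gap 0.0563 j [0.28 0.4  1.57 0.   1.18 1.84]
dx -0.0003 dy 0.0001 dz 0.0953 spin -0.06 rows 3
```

{"fn": "play_rows", "kwargs": {
  "targets": [
    {"dx":0,"dy":0,"dz":0.03,"spin":0},
    {"dx":0,"dy":0,"dz":0.06,"spin":0},
    {"dx":0,"dy":0,"dz":0.085,"spin":0},
    {"dx":0,"dy":0,"dz":0.095,"spin":0},
    {"dx":0,"dy":0,"dz":0.095,"spin":0},
    {"dx":0,"dy":0,"dz":0.095,"spin":0}
  ]
}}

```text
clock: 3.22
position: [0.6066, 0.2918, 0.2085]
eef_rot: [-3.136, -0.02, -0.007]
ft_force: [0.5, 0.2, 0.1]
finger_gap: 0.0562
```

{"fn": "play_rows", "kwargs": {
  "targets": [
    {"dx":0,"dy":0,"dz":0,"spin":0},
    {"dx":0,"dy":0,"dz":0,"spin":0},
    {"dx":0,"dy":0,"dz":0,"spin":0},
    {"dx":0,"dy":0,"dz":0,"spin":0},
    {"dx":0,"dy":0,"dz":0,"spin":0},
    {"dx":0,"dy":0,"dz":0,"spin":0}
  ],
  "grip": 0.85,
  "newtons": 15
}}

```text
clock: 3.72
position: [0.6067, 0.2918, 0.2088]
eef_rot: [-3.136, -0.02, -0.007]
ft_force: [-1.8, -0.1, 2.4]
finger_gap: 0.024
```

```bash
python3 -c "
from h import *
st=show(); go((.58,.0055,.36),-10)"
```

```text
t 3.72 p [0.6067 0.2918 0.2088] yaw 0.72 tilt 0.4 F [-1.82 -0.08  2.37] gap 0.0240 j [0.28 0.52 1.59 0.   1.03 1.84]
dx -0.0296 dy 0.2851 dz -0.1529 spin 10.72 rows 8
```

{"fn": "play_rows", "kwargs": {
  "targets": [
    {"dx":0,"dy":0,"dz":-0.03,"spin":0},
    {"dx":0,"dy":0,"dz":-0.07,"spin":0},
    {"dx":-0.02,"dy":0.02,"dz":-0.1,"spin":0},
    {"dx":-0.1,"dy":0.285,"dz":-0.17,"spin":10.7},
    {"dx":-0.1,"dy":0.285,"dz":-0.17,"spin":10.7},
    {"dx":-0.1,"dy":0.285,"dz":-0.17,"spin":10.7},
    {"dx":-0.1,"dy":0.285,"dz":-0.17,"spin":10.7},
    {"dx":-0.1,"dy":0.285,"dz":-0.17,"spin":10.7},
    {"dx":-0.1,"dy":0.285,"dz":-0.17,"spin":10.7},
    {"dx":-0.1,"dy":0.285,"dz":-0.17,"spin":10.7},
    {"dx":-0.1,"dy":0.285,"dz":-0.17,"spin":10.7},
    {"dx":-0.1,"dy":0.285,"dz":-0.17,"spin":10.7},
    {"dx":-0.1,"dy":0.285,"dz":-0.17,"spin":10.7}
  ]
}}

```text
clock: 4.8
position: [0.5095, 0.0049, 0.3766]
eef_rot: [-3.123, 0.273, -0.006]
ft_force: [-0.7, 1.0, -1.2]
finger_gap: 0.0237
```

```bash
python3 -c "
from h import *
st=show(); f=grab_frame('wrist'); save(f,'w2.png'); np.savez('w2.npz',**{k:v for k,v in f.items()},pos=st['position'],rot=st['eef_rot'])"
```

```text
t 4.80 p [0.5095 0.0049 0.3766] yaw -9.99 tilt 0.42 F [-0.67  1.02 -1.24] gap 0.0237 j [-0.21 -0.06  1.94  0.01  1.26  1.53]
```

View pics/w2.png

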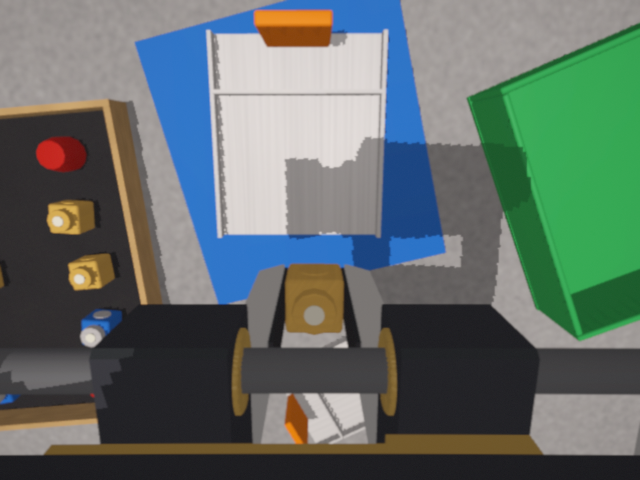

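```bash
cat >> h.py <<'E'
def tray(f,st,spL,spR,hTL,hTR,hz=.071,wz=.019):
    # spout outer corners at wall-top height, handle top front/back corners
    a=onz(f,*spL,wz,st); b=onz(f,*spR,wz,st); h1=onz(f,*hTL,hz,st); h2=onz(f,*hTR,hz,st)
    print("L",a.round(4),"R",b.round(4),"w",np.linalg.norm(a-b).round(4),"handle",h1.round(4),h2.round(4),np.linalg.norm(h1-h2).round(4))
    return a,b,h1,h2
E
python3 - <<'E'
from h import *
f,st=load('w2.npz'); C=cloud(f,st)
# handle top
m=(C[...,2]>.062)&(C[...,2]<.08)&(np.mgrid[0:480,0:640][0]<60); H=C[m]
r=cv2.minAreaRect((H[:,:2]*1000).astype(np.float32)); print("handle",H.mean(0).round(4),r,len(H))
vv,uu=np.mgrid[0:480,0:640]
m=(uu>195)&(uu<400)&(vv<242)&(C[...,2]>.013)&(C[...,2]<.028); W=C[m]
r=cv2.minAreaRect((W[:,:2]*1000).astype(np.float32)); print("walls",r,len(W))
save(f,"w2a.png",(190,0,410,260),3*.75)
m=(uu>230)&(uu<370)&(vv>105)&(vv<140); print("floor z",np.median(C[m][:,2]))
E
```

```text
handle [ 0.6363 -0.0565  0.0681] ((623.9299926757812, -99.3130111694336), (247.2484130859375, 20.556867599487305), 77.06814575195312) 2052
walls ((576.7774047851562, 8.922370910644531), (137.36141967773438, 160.13279724121094), 80.14891815185547) 3341
floor z nan
```

View pics/w2a.png

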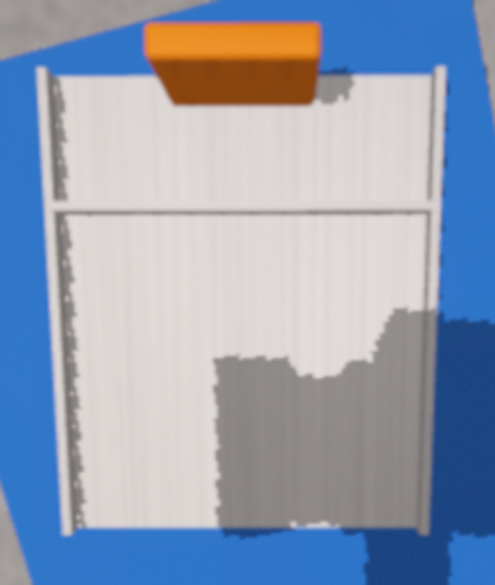

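```bash
cat >> h.py <<'E'
TM=np.array([.5768,.0089]); TY=-9.85
def slot(x,y):
    t=np.radians(TY); return TM+np.array([[np.cos(t),-np.sin(t)],[np.sin(t),np.cos(t)]])@np.array([x,y])/1000
E
python3 -c "
from h import *
st=show(); p=slot(18,28);print(p); go((*p,.212),TY)"
```

```text
t 4.85 p [0.5096 0.0054 0.3763] yaw -9.92 tilt 0.4 F [-0.29 -0.19  0.06] gap 0.0238 j [-0.21 -0.06  1.94  0.01  1.26  1.53]
[0.5993246 0.033408 ]
dx 0.0832 dy -0.0420 dz 0.1648 spin -0.07 rows 5
```

{"fn": "play_rows", "kwargs": {
  "targets": [
    {"dx":0.03,"dy":-0.015,"dz":0.02,"spin":0},
    {"dx":0.06,"dy":-0.03,"dz":0.04,"spin":0},
    {"dx":0.083,"dy":-0.042,"dz":0.06,"spin":0},
    {"dx":0.083,"dy":-0.042,"dz":0.09,"spin":0},
    {"dx":0.083,"dy":-0.042,"dz":0.12,"spin":0},
    {"dx":0.083,"dy":-0.042,"dz":0.145,"spin":0},
    {"dx":0.083,"dy":-0.042,"dz":0.158,"spin":0},
    {"dx":0.083,"dy":-0.042,"dz":0.165,"spin":0},
    {"dx":0.083,"dy":-0.042,"dz":0.165,"spin":0},
    {"dx":0.083,"dy":-0.042,"dz":0.165,"spin":0},
    {"dx":0.083,"dy":-0.042,"dz":0.165,"spin":0}
  ]
}}

```text
clock: 5.77
position: [0.5996, 0.034, 0.2127]
eef_rot: [-3.124, 0.27, -0.007]
ft_force: [0.4, 0.6, 0.6]
finger_gap: 0.0242
```

```bash
python3 -c "
from h import *
st=show(); p=slot(18,28);print(p); go((*p,.212),TY)"
```

```text
t 5.77 p [0.5996 0.034  0.2127] yaw -9.88 tilt 0.45 F [0.39 0.59 0.61] gap 0.0242 j [-0.13  0.37  1.79  0.01  0.98  1.61]
[0.5993246 0.033408 ]
dx -0.0002 dy 0.0006 dz 0.0007 spin -0.03 rows 1
```

{"fn": "play_rows", "kwargs": {
  "targets": [
    {"dx":0,"dy":0,"dz":0.0015,"spin":0},
    {"dx":0,"dy":0,"dz":0.0015,"spin":0}
  ]
}}

```text
clock: 5.93
position: [0.5999, 0.0342, 0.2118]
eef_rot: [-3.124, 0.269, -0.009]
ft_force: [-0.8, 0.6, -0.8]
finger_gap: 0.0238
```

{"fn": "play_rows", "kwargs": {
  "targets": [
    {"dx":0,"dy":0,"dz":0,"spin":0},
    {"dx":0,"dy":0,"dz":0,"spin":0},
    {"dx":0,"dy":0,"dz":0,"spin":0},
    {"dx":0,"dy":0,"dz":-0.02,"spin":0},
    {"dx":0,"dy":0,"dz":-0.055,"spin":0},
    {"dx":0,"dy":0,"dz":-0.09,"spin":0},
    {"dx":0,"dy":0,"dz":-0.1,"spin":0},
    {"dx":0,"dy":0,"dz":-0.1,"spin":0}
  ],
  "grip": 0.52
}}

```text
clock: 6.6
position: [0.6004, 0.0334, 0.3158]
eef_rot: [-3.124, 0.269, -0.022]
ft_force: [0.1, 0.6, -0.1]
finger_gap: 0.0452
```

```bash
python3 -c "
from h import *
st=show(); go((.5541,.2975,.31),-19.3);go((.5541,.2975,.2055),-19.3); f=grab_frame('side'); save(f,'s1.png',(240,180,480,440),2.2)"
```

```text
t 6.60 p [0.6004 0.0334 0.3158] yaw -9.86 tilt 0.86 F [ 0.06  0.59 -0.06] gap 0.0452 j [-0.13  0.22  1.75  0.01  1.15  1.61]
dx -0.0909 dy -0.2522 dz 0.0064 spin 9.44 rows 7
dx -0.0923 dy -0.2515 dz 0.1109 spin 9.44 rows 7
```

View pics/s1.png

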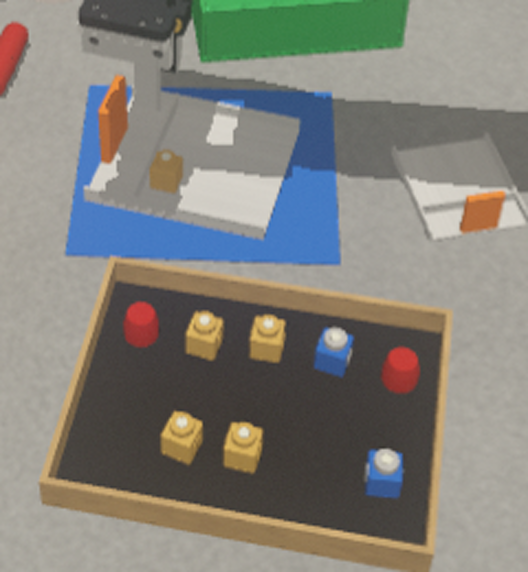

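{"fn": "play_rows", "kwargs": {
  "targets": [
    {"dx":-0.01,"dy":-0.03,"dz":0,"spin":2},
    {"dx":-0.091,"dy":-0.252,"dz":0.006,"spin":9.4},
    {"dx":-0.091,"dy":-0.252,"dz":0.006,"spin":9.4},
    {"dx":-0.091,"dy":-0.252,"dz":0.006,"spin":9.4},
    {"dx":-0.091,"dy":-0.252,"dz":0.006,"spin":9.4},
    {"dx":-0.091,"dy":-0.252,"dz":0.006,"spin":9.4},
    {"dx":-0.091,"dy":-0.252,"dz":0.006,"spin":9.4},
    {"dx":-0.091,"dy":-0.252,"dz":0.006,"spin":9.4},
    {"dx":-0.091,"dy":-0.252,"dz":0.02,"spin":9.4},
    {"dx":-0.092,"dy":-0.252,"dz":0.05,"spin":9.4},
    {"dx":-0.092,"dy":-0.252,"dz":0.08,"spin":9.4},
    {"dx":-0.092,"dy":-0.2515,"dz":0.1,"spin":9.4},
    {"dx":-0.092,"dy":-0.2515,"dz":0.111,"spin":9.4},
    {"dx":-0.092,"dy":-0.2515,"dz":0.111,"spin":9.4},
    {"dx":-0.092,"dy":-0.2515,"dz":0.111,"spin":9.4},
    {"dx":-0.092,"dy":-0.2515,"dz":0.111,"spin":9.4}
  ],
  "grip": 0.4
}}

```text
clock: 7.98
position: [0.5526, 0.2959, 0.2043]
eef_rot: [-3.096, 0.527, -0.0]
ft_force: [-15.8, -6.0, 29.1]
finger_gap: 0.0565
```

```bash
python3 -c "
from h import *
st=show(); p=slot(18,-28);print(p); go((*p,.215),TY);go((*p,.215),TY-180); f=grab_frame('wrist'); save(f,'w3.png')"
```

```text
t 7.98 p [0.5526 0.2959 0.2043] yaw -19.33 tilt 0.09 F [-15.81  -6.02  29.11] gap 0.0565 j [0.31 0.44 1.72 0.   0.99 2.22]
[ 0.58974472 -0.0217665 ]
dx 0.1402 dy 0.2874 dz -0.0112 spin -9.48 rows 8
dx 0.1402 dy 0.2874 dz -0.0112 spin 170.52 rows 24
```

View pics/w3.png

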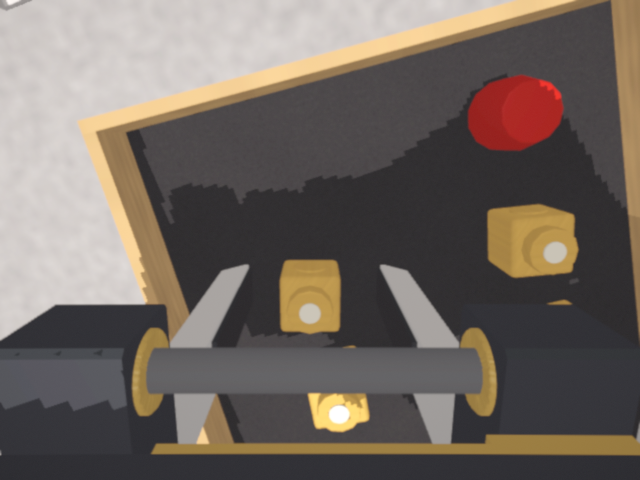

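{"fn": "play_rows", "kwargs": {
  "targets": [
    {"dx":0.001,"dy":-0.001,"dz":-0.003,"spin":0},
    {"dx":0.001,"dy":-0.001,"dz":-0.0035,"spin":0},
    {"dx":0.001,"dy":-0.001,"dz":-0.0035,"spin":0}
  ]
}}

```text
clock: 8.28
position: [0.5538, 0.2951, 0.2063]
eef_rot: [-3.096, 0.53, 0.001]
ft_force: [0.1, 0.1, -0.3]
finger_gap: 0.0565
```

```bash
python3 -c "
from h import *
st=show(); p=slot(18,-28);print(p); go((*p,.2125),TY)"
```

```text
t 8.28 p [0.5538 0.2951 0.2063] yaw -19.42 tilt 0.07 F [ 0.11  0.1  -0.27] gap 0.0565 j [0.31 0.44 1.71 0.   0.99 2.22]
[ 0.58974472 -0.0217665 ]
dx 0.1393 dy 0.2869 dz -0.0065 spin -9.57 rows 8
```

{"fn": "play_rows", "kwargs": {
  "targets": [
    {"dx":0,"dy":0,"dz":0,"spin":0},
    {"dx":0,"dy":0,"dz":0,"spin":0},
    {"dx":0,"dy":0,"dz":0,"spin":0},
    {"dx":0,"dy":0,"dz":0,"spin":0},
    {"dx":0,"dy":0,"dz":-0.03,"spin":0},
    {"dx":0,"dy":0,"dz":-0.07,"spin":0},
    {"dx":0.014,"dy":0.029,"dz":-0.1,"spin":-2},
    {"dx":0.139,"dy":0.287,"dz":-0.1,"spin":-9.5},
    {"dx":0.139,"dy":0.287,"dz":-0.1,"spin":-9.5},
    {"dx":0.139,"dy":0.287,"dz":-0.1,"spin":-9.5},
    {"dx":0.139,"dy":0.287,"dz":-0.1,"spin":-9.5},
    {"dx":0.139,"dy":0.287,"dz":-0.1,"spin":-9.5},
    {"dx":0.139,"dy":0.287,"dz":-0.1,"spin":-9.5},
    {"dx":0.139,"dy":0.287,"dz":-0.1,"spin":-9.5},
    {"dx":0.139,"dy":0.287,"dz":-0.1,"spin":-9.5},
    {"dx":0.139,"dy":0.287,"dz":-0.1,"spin":-9.5},
    {"dx":0.139,"dy":0.287,"dz":-0.1,"spin":-9.5},
    {"dx":0.139,"dy":0.287,"dz":-0.1,"spin":-9.5},
    {"dx":0.139,"dy":0.287,"dz":-0.1,"spin":-9.5}
  ],
  "grip": 0.85
}}

```text
clock: 9.87
position: [0.5893, -0.0203, 0.3059]
eef_rot: [-3.129, 0.268, 0.002]
ft_force: [-0.9, 0.6, 0.0]
finger_gap: 0.0137
```

```bash
python3 -c "
from h import *
st=show(); p=slot(18,-28);print(p); go((*p,.2093),TY); f=grab_frame('wrist'); save(f,'w4.png')"
```

```text
t 9.87 p [ 0.5893 -0.0203  0.3059] yaw -9.79 tilt 0.09 F [-0.93  0.62  0.03] gap 0.0137 j [-0.23  0.21  1.79  0.    1.14  1.51]
[ 0.58974472 -0.0217665 ]
dx 0.0008 dy 0.0015 dz 0.0966 spin 0.06 rows 3
```

View pics/w4.png

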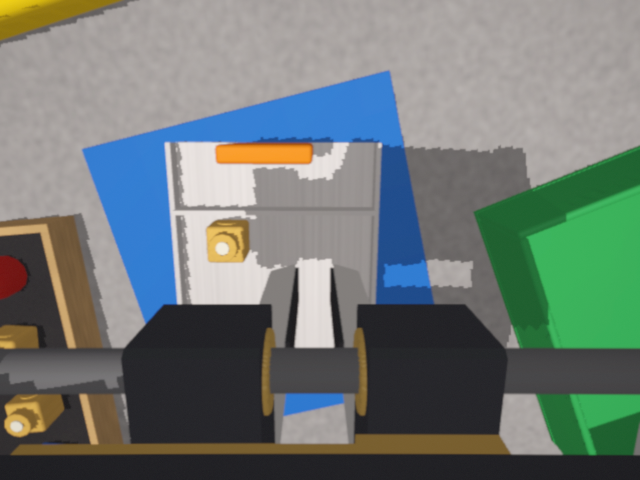

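```bash
python3 -c "
from h import *
f=grab_frame('top'); save(f,'t2.png',(140,180,360,340),3.4); f=grab_frame('side'); save(f,'s2.png',(240,180,480,440),2.2)"
```

```text
(no output)
```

View pics/t2.png

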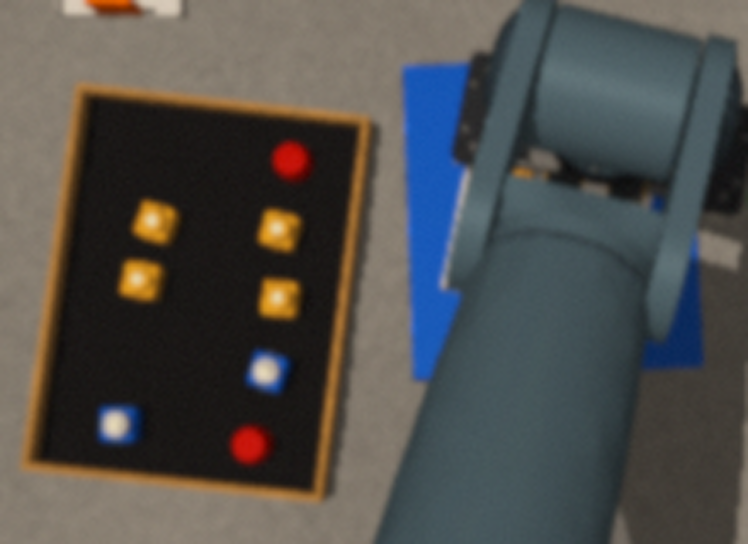

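View pics/s2.png

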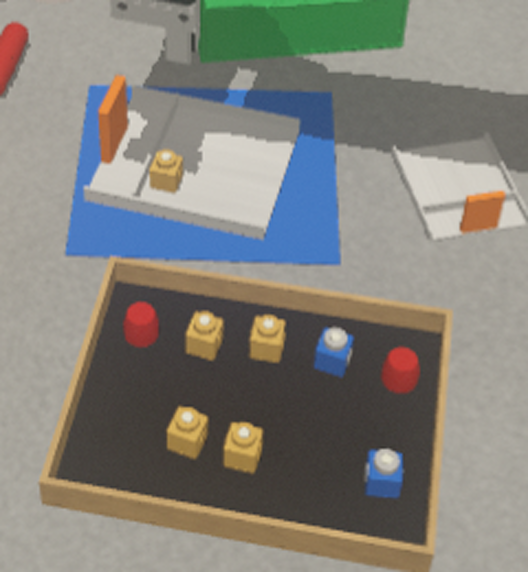

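```bash
python3 -c "
from h import *
show(); go((.48,.26,.34),-10)"
```

```text
t 10.02 p [ 0.5894 -0.0207  0.306 ] yaw -9.82 tilt 0.08 F [-1.03  0.01 -0.37] gap 0.0141 j [-0.23  0.21  1.79  0.    1.14  1.51]
dx -0.1558 dy -0.2580 dz -0.0336 spin 0.18 rows 8
```

{"fn": "play_rows", "kwargs": {
  "targets": [
    {"dx":-0.015,"dy":-0.025,"dz":-0.01,"spin":0},
    {"dx":-0.156,"dy":-0.258,"dz":-0.034,"spin":0},
    {"dx":-0.156,"dy":-0.258,"dz":-0.034,"spin":0},
    {"dx":-0.156,"dy":-0.258,"dz":-0.034,"spin":0},
    {"dx":-0.156,"dy":-0.258,"dz":-0.034,"spin":0},
    {"dx":-0.156,"dy":-0.258,"dz":-0.034,"spin":0},
    {"dx":-0.156,"dy":-0.258,"dz":-0.034,"spin":0},
    {"dx":-0.156,"dy":-0.258,"dz":-0.034,"spin":0},
    {"dx":-0.156,"dy":-0.258,"dz":-0.034,"spin":0},
    {"dx":-0.156,"dy":-0.258,"dz":-0.034,"spin":0},
    {"dx":-0.156,"dy":-0.258,"dz":-0.034,"spin":0},
    {"dx":-0.156,"dy":-0.258,"dz":-0.034,"spin":0}
  ],
  "grip": 0.4
}}

```text
clock: 11.02
position: [0.4802, 0.2591, 0.3401]
eef_rot: [-3.129, 0.271, 0.002]
ft_force: [0.4, 0.0, -0.2]
finger_gap: 0.0564
```

```bash
cat > meas.py <<'E'
from h import *
import sys
def run(name,guess):
    st=show(); f=grab_frame('wrist'); save(f,name+'.png'); C=cloud(f,st)
    for p in guess:
        try:
            c,a,r,n=block(C,*p); print(c.round(4),"yaw",a,"rect",np.round(r[0],1),np.round(r[1],1),round(r[2],1),n)
        except Exception as e: print(p,e)
    return f,st,C
E
python3 -c "
from meas import *
run('w5',[(.554,.29),(.5094,.3013),(.547,.2056),(.4988,.2032)])"
```

```text
t 11.02 p [0.4802 0.2591 0.3401] yaw -9.90 tilt 0.07 F [ 0.37  0.03 -0.16] gap 0.0564 j [0.29 0.07 1.88 0.   1.19 2.03]
[0.551  0.2932] yaw -19.0 rect [551.  293.4] [24.2 23.8] 73.4 1239
[0.5098 0.3012] yaw -13.0 rect [509.7 301.4] [24.1 23.8] 81.0 1123
[0.5475 0.2052] yaw -10.0 rect [547.4 204.9] [24.1 23.9] 76.3 1275
[0.4991 0.2028] yaw -4.0 rect [498.8 202.9] [24.7 24.2] 85.6 1166
```

View pics/w5.png

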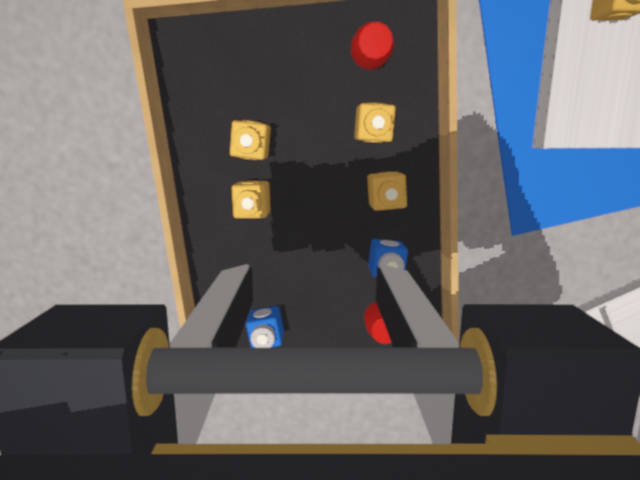

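```bash
python3 -c "
from h import *
go((.551,.2934,.2075),-16.6)"
```

```text
dx 0.0639 dy -0.0460 dz 0.1326 spin 6.67 rows 4
```

{"fn": "play_rows", "kwargs": {
  "targets": [
    {"dx":0.02,"dy":-0.015,"dz":0.01,"spin":2},
    {"dx":0.05,"dy":-0.035,"dz":0.02,"spin":5},
    {"dx":0.064,"dy":-0.046,"dz":0.03,"spin":6.7},
    {"dx":0.064,"dy":-0.046,"dz":0.05,"spin":6.7},
    {"dx":0.064,"dy":-0.046,"dz":0.08,"spin":6.7},
    {"dx":0.064,"dy":-0.046,"dz":0.11,"spin":6.7},
    {"dx":0.064,"dy":-0.046,"dz":0.125,"spin":6.7},
    {"dx":0.064,"dy":-0.046,"dz":0.132,"spin":6.7},
    {"dx":0.064,"dy":-0.046,"dz":0.132,"spin":6.7},
    {"dx":0.064,"dy":-0.046,"dz":0.132,"spin":6.7},
    {"dx":0.064,"dy":-0.046,"dz":0.132,"spin":6.7}
  ]
}}

```text
clock: 11.98
position: [0.5521, 0.2935, 0.2101]
eef_rot: [-3.107, 0.454, -0.003]
ft_force: [-0.4, -0.6, 0.0]
finger_gap: 0.0563
```

```bash
python3 -c "
from h import *
st=show(); p=slot(18,-28);print(p); go((*p,.215),TY)"
```

```text
t 11.98 p [0.5521 0.2935 0.2101] yaw -16.64 tilt 0.16 F [-0.36 -0.56  0.02] gap 0.0563 j [0.31 0.43 1.72 0.   0.99 2.17]
[ 0.58974472 -0.0217665 ]
dx 0.1264 dy 0.2912 dz -0.0053 spin -6.79 rows 8
```

{"fn": "play_rows", "kwargs": {
  "targets": [
    {"dx":-0.001,"dy":0,"dz":0.002,"spin":0},
    {"dx":-0.001,"dy":0,"dz":0.002,"spin":0},
    {"dx":-0.001,"dy":0,"dz":0.002,"spin":0},
    {"dx":-0.001,"dy":0,"dz":0.002,"spin":0},
    {"dx":-0.001,"dy":0,"dz":0.002,"spin":0},
    {"dx":-0.001,"dy":0,"dz":0.002,"spin":0},
    {"dx":0,"dy":0,"dz":-0.03,"spin":0},
    {"dx":0,"dy":0,"dz":-0.07,"spin":0},
    {"dx":0.013,"dy":0.029,"dz":-0.1,"spin":-2},
    {"dx":0.126,"dy":0.291,"dz":-0.1,"spin":-6.8},
    {"dx":0.126,"dy":0.291,"dz":-0.1,"spin":-6.8},
    {"dx":0.126,"dy":0.291,"dz":-0.1,"spin":-6.8},
    {"dx":0.126,"dy":0.291,"dz":-0.1,"spin":-6.8},
    {"dx":0.126,"dy":0.291,"dz":-0.1,"spin":-6.8},
    {"dx":0.126,"dy":0.291,"dz":-0.1,"spin":-6.8},
    {"dx":0.126,"dy":0.291,"dz":-0.1,"spin":-6.8},
    {"dx":0.126,"dy":0.291,"dz":-0.1,"spin":-6.8},
    {"dx":0.126,"dy":0.291,"dz":-0.1,"spin":-6.8},
    {"dx":0.126,"dy":0.291,"dz":-0.1,"spin":-6.8},
    {"dx":0.126,"dy":0.291,"dz":-0.1,"spin":-6.8}
  ],
  "grip": 0.9,
  "newtons": 20
}}

```text
clock: 13.65
position: [0.589, -0.0203, 0.3094]
eef_rot: [-3.128, 0.267, -0.002]
ft_force: [-0.2, -0.0, -0.6]
finger_gap: 0.0239
```

```bash
python3 -c "
from h import *
st=show(); p=slot(18,-28);print(p); go((*p,.211),TY); f=grab_frame('wrist'); save(f,'w6.png')"
```

```text
t 13.65 p [ 0.589  -0.0203  0.3094] yaw -9.75 tilt 0.15 F [-0.24 -0.03 -0.59] gap 0.0239 j [-0.23  0.21  1.79  0.    1.15  1.51]
[ 0.58974472 -0.0217665 ]
dx 0.0009 dy 0.0015 dz 0.0984 spin 0.10 rows 3
```

View pics/w6.png

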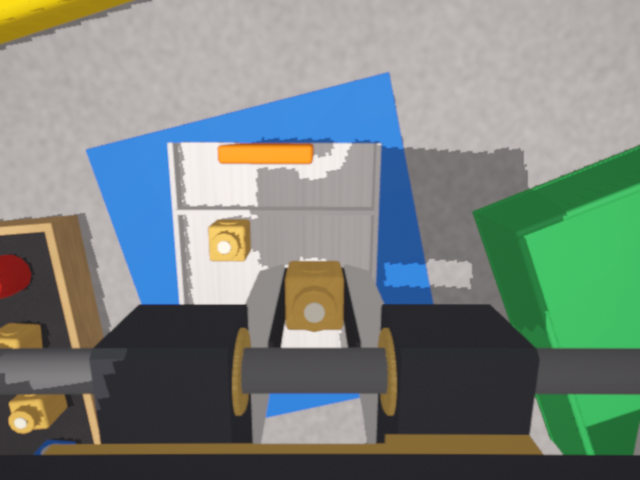

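{"fn": "play_rows", "kwargs": {
  "targets": [
    {"dx":0.001,"dy":0.0015,"dz":0.03,"spin":0},
    {"dx":0.001,"dy":0.0015,"dz":0.06,"spin":0},
    {"dx":0.001,"dy":0.0015,"dz":0.085,"spin":0},
    {"dx":0.001,"dy":0.0015,"dz":0.095,"spin":0},
    {"dx":0.001,"dy":0.0015,"dz":0.0985,"spin":0},
    {"dx":0.001,"dy":0.0015,"dz":0.0985,"spin":0},
    {"dx":0.001,"dy":0.0015,"dz":0.0985,"spin":0},
    {"dx":0.001,"dy":0.0015,"dz":0.0985,"spin":0}
  ]
}}

```text
clock: 14.37
position: [0.5904, -0.0211, 0.2119]
eef_rot: [-3.129, 0.265, -0.005]
ft_force: [-0.6, 0.5, -0.3]
finger_gap: 0.0235
```

```bash
python3 -c "
from h import *
st=show(); go((.5097,.3014,.31),-9)"
```

```text
t 14.37 p [ 0.5904 -0.0211  0.2119] yaw -9.67 tilt 0.22 F [-0.61  0.49 -0.32] gap 0.0235 j [-0.23  0.36  1.81  0.    0.97  1.51]
dx -0.1334 dy -0.3046 dz -0.0978 spin -0.67 rows 9
```

{"fn": "play_rows", "kwargs": {
  "targets": [
    {"dx":0,"dy":0,"dz":0.0005,"spin":0},
    {"dx":0,"dy":0,"dz":0.0005,"spin":0},
    {"dx":0,"dy":0,"dz":0,"spin":0},
    {"dx":0,"dy":0,"dz":0,"spin":0},
    {"dx":0,"dy":0,"dz":-0.03,"spin":0},
    {"dx":0,"dy":0,"dz":-0.07,"spin":0},
    {"dx":-0.013,"dy":-0.03,"dz":-0.098,"spin":0},
    {"dx":-0.133,"dy":-0.305,"dz":-0.098,"spin":-0.7},
    {"dx":-0.133,"dy":-0.305,"dz":-0.098,"spin":-0.7},
    {"dx":-0.133,"dy":-0.305,"dz":-0.098,"spin":-0.7},
    {"dx":-0.133,"dy":-0.305,"dz":-0.098,"spin":-0.7},
    {"dx":-0.133,"dy":-0.305,"dz":-0.098,"spin":-0.7},
    {"dx":-0.133,"dy":-0.305,"dz":-0.098,"spin":-0.7},
    {"dx":-0.133,"dy":-0.305,"dz":-0.098,"spin":-0.7},
    {"dx":-0.133,"dy":-0.305,"dz":-0.098,"spin":-0.7},
    {"dx":-0.133,"dy":-0.305,"dz":-0.098,"spin":-0.7},
    {"dx":-0.133,"dy":-0.305,"dz":-0.098,"spin":-0.7},
    {"dx":-0.133,"dy":-0.305,"dz":-0.098,"spin":-0.7},
    {"dx":-0.133,"dy":-0.305,"dz":-0.098,"spin":-0.7}
  ],
  "grip": 0.52
}}

```text
clock: 15.95
position: [0.5108, 0.3002, 0.3101]
eef_rot: [-3.13, 0.249, -0.005]
ft_force: [0.1, -0.5, 0.5]
finger_gap: 0.0453
```

```bash
python3 -c "
from meas import *
run('w7',[(.5094,.3013)]); go((.5097,.3014,.2075),-9); f=grab_frame('side'); save(f,'s3.png',(240,180,480,440),2.2)"
```

```text
t 15.95 p [0.5108 0.3002 0.3101] yaw -9.11 tilt 0.2 F [ 0.11 -0.5   0.46] gap 0.0453 j [0.34 0.21 1.78 0.   1.15 2.07]
[0.5101 0.3014] yaw -8.0 rect [509.9 301.8] [23.4 23.9] 81.2 1289
dx -0.0016 dy -0.0008 dz 0.1026 spin -0.11 rows 3
```

View pics/w7.png

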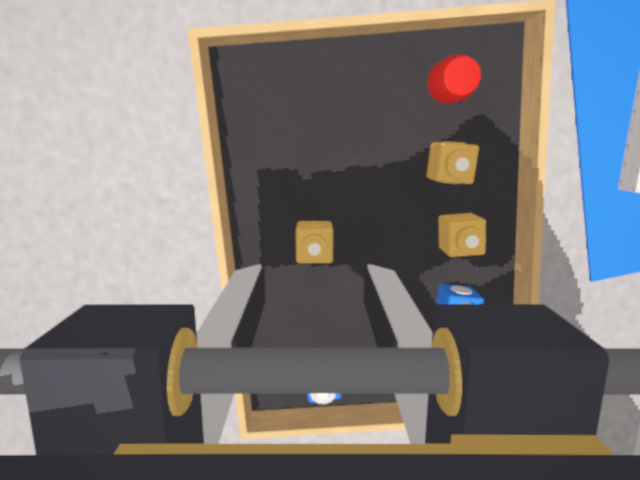

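View pics/s3.png

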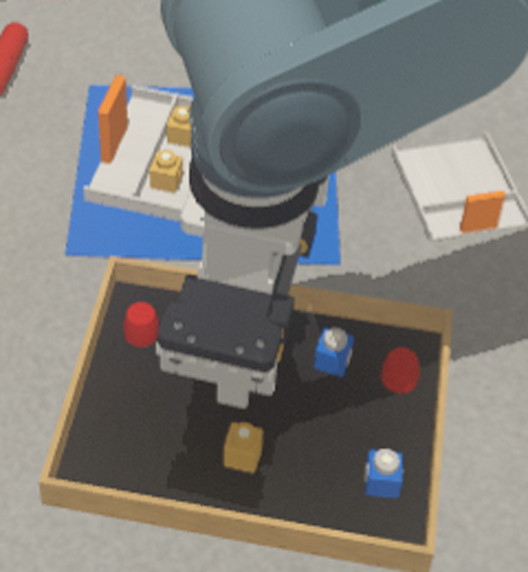

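{"fn": "play_rows", "kwargs": {
  "targets": [
    {"dx":-0.0015,"dy":-0.001,"dz":0.03,"spin":0},
    {"dx":-0.0015,"dy":-0.001,"dz":0.06,"spin":0},
    {"dx":-0.0015,"dy":-0.001,"dz":0.085,"spin":0},
    {"dx":-0.0015,"dy":-0.001,"dz":0.098,"spin":0},
    {"dx":-0.0015,"dy":-0.001,"dz":0.103,"spin":0},
    {"dx":-0.0015,"dy":-0.001,"dz":0.103,"spin":0},
    {"dx":-0.0015,"dy":-0.001,"dz":0.103,"spin":0},
    {"dx":-0.0015,"dy":-0.001,"dz":0.103,"spin":0}
  ]
}}

```text
clock: 16.72
position: [0.5107, 0.302, 0.209]
eef_rot: [-3.129, 0.249, -0.01]
ft_force: [-0.0, 0.1, 0.3]
finger_gap: 0.0452
```

```bash
python3 -c "
from h import *
st=show(); p=slot(-12,28);print(p); go((*p,.31),TY)"
```

```text
t 16.72 p [0.5107 0.302  0.209 ] yaw -9.11 tilt 0.41 F [-0.01  0.1   0.33] gap 0.0452 j [0.34 0.37 1.81 0.   0.96 2.07]
[0.56976683 0.03854008]
dx 0.1006 dy 0.2504 dz -0.1013 spin 0.74 rows 7
```

{"fn": "play_rows", "kwargs": {
  "targets": [
    {"dx":0,"dy":0,"dz":0.001,"spin":0},
    {"dx":0,"dy":0,"dz":0.001,"spin":0},
    {"dx":0,"dy":0,"dz":0.001,"spin":0},
    {"dx":0,"dy":0,"dz":0.001,"spin":0},
    {"dx":0,"dy":0,"dz":0.001,"spin":0},
    {"dx":0,"dy":0,"dz":0.001,"spin":0},
    {"dx":0,"dy":0,"dz":-0.03,"spin":0},
    {"dx":0,"dy":0,"dz":-0.07,"spin":0},
    {"dx":0.01,"dy":0.03,"dz":-0.1,"spin":0},
    {"dx":0.1005,"dy":0.2505,"dz":-0.101,"spin":0.7},
    {"dx":0.1005,"dy":0.2505,"dz":-0.101,"spin":0.7},
    {"dx":0.1005,"dy":0.2505,"dz":-0.101,"spin":0.7},
    {"dx":0.1005,"dy":0.2505,"dz":-0.101,"spin":0.7},
    {"dx":0.1005,"dy":0.2505,"dz":-0.101,"spin":0.7},
    {"dx":0.1005,"dy":0.2505,"dz":-0.101,"spin":0.7},
    {"dx":0.1005,"dy":0.2505,"dz":-0.101,"spin":0.7},
    {"dx":0.1005,"dy":0.2505,"dz":-0.101,"spin":0.7},
    {"dx":0.1005,"dy":0.2505,"dz":-0.101,"spin":0.7},
    {"dx":0.1005,"dy":0.2505,"dz":-0.101,"spin":0.7},
    {"dx":0.1005,"dy":0.2505,"dz":-0.101,"spin":0.7}
  ],
  "grip": 0.9
}}

```text
clock: 18.38
position: [0.5692, 0.0398, 0.3094]
eef_rot: [-3.127, 0.265, -0.009]
ft_force: [0.4, 0.6, -1.1]
finger_gap: 0.0237
```

```bash
python3 -c "
from h import *
st=show(); p=slot(-12,28);print(p); go((*p,.211),TY); f=grab_frame('wrist'); save(f,'w8.png')"
```

```text
t 18.38 p [0.5692 0.0398 0.3094] yaw -9.69 tilt 0.38 F [ 0.43  0.59 -1.11] gap 0.0237 j [-0.13  0.17  1.83  0.    1.14  1.61]
[0.56976683 0.03854008]
dx 0.0002 dy 0.0016 dz 0.0984 spin 0.16 rows 3
```

View pics/w8.png

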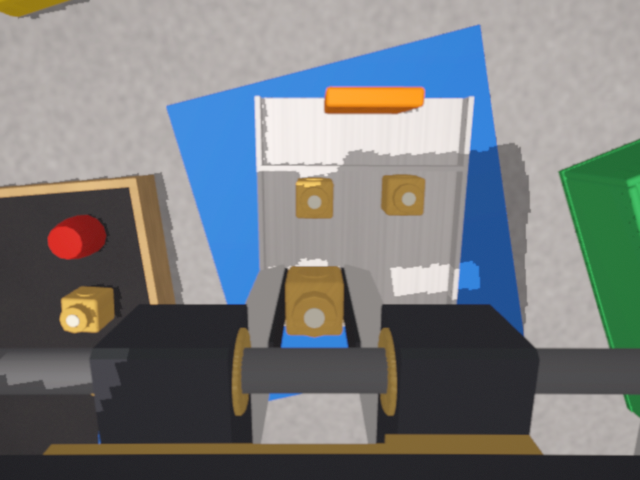

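{"fn": "play_rows", "kwargs": {
  "targets": [
    {"dx":0.0,"dy":0.0015,"dz":0.03,"spin":0},
    {"dx":0.0,"dy":0.0015,"dz":0.06,"spin":0},
    {"dx":0.0,"dy":0.0015,"dz":0.085,"spin":0},
    {"dx":0.0,"dy":0.0015,"dz":0.095,"spin":0},
    {"dx":0.0,"dy":0.0015,"dz":0.099,"spin":0},
    {"dx":0.0,"dy":0.0015,"dz":0.099,"spin":0},
    {"dx":0.0,"dy":0.0015,"dz":0.099,"spin":0},
    {"dx":0.0,"dy":0.0015,"dz":0.099,"spin":0}
  ]
}}

```text
clock: 19.1
position: [0.5701, 0.0389, 0.2114]
eef_rot: [-3.127, 0.264, -0.012]
ft_force: [0.3, 0.2, -0.3]
finger_gap: 0.0237
```

```bash
python3 -c "
from h import *
st=show(); go((.5474,.205,.31),-13.7)"
```

```text
t 19.10 p [0.5701 0.0389 0.2114] yaw -9.66 tilt 0.48 F [ 0.26  0.24 -0.35] gap 0.0237 j [-0.13  0.32  1.86  0.    0.95  1.61]
dx -0.0495 dy -0.1603 dz -0.0984 spin 4.04 rows 5
```

{"fn": "play_rows", "kwargs": {
  "targets": [
    {"dx":0,"dy":0,"dz":0.0005,"spin":0},
    {"dx":0,"dy":0,"dz":0.0005,"spin":0},
    {"dx":0,"dy":0,"dz":0,"spin":0},
    {"dx":0,"dy":0,"dz":0,"spin":0},
    {"dx":0,"dy":0,"dz":-0.03,"spin":0},
    {"dx":0,"dy":0,"dz":-0.07,"spin":0},
    {"dx":-0.008,"dy":-0.03,"dz":-0.098,"spin":1},
    {"dx":-0.0495,"dy":-0.16,"dz":-0.098,"spin":4},
    {"dx":-0.0495,"dy":-0.16,"dz":-0.098,"spin":4},
    {"dx":-0.0495,"dy":-0.16,"dz":-0.098,"spin":4},
    {"dx":-0.0495,"dy":-0.16,"dz":-0.098,"spin":4},
    {"dx":-0.0495,"dy":-0.16,"dz":-0.098,"spin":4},
    {"dx":-0.0495,"dy":-0.16,"dz":-0.098,"spin":4},
    {"dx":-0.0495,"dy":-0.16,"dz":-0.098,"spin":4},
    {"dx":-0.0495,"dy":-0.16,"dz":-0.098,"spin":4}
  ],
  "grip": 0.52
}}

```text
clock: 20.35
position: [0.5478, 0.2032, 0.3095]
eef_rot: [-3.116, 0.377, -0.012]
ft_force: [-0.6, -0.2, -1.0]
finger_gap: 0.0447
```

```bash
python3 -c "
from meas import *
run('w9',[(.5474,.205),(.4988,.2029)]); go((.5474,.205,.2075),-13.7)"
```

```text
t 20.35 p [0.5478 0.2032 0.3095] yaw -13.78 tilt 0.46 F [-0.55 -0.24 -0.99] gap 0.0447 j [0.16 0.2  1.8  0.   1.14 1.97]
[0.5482 0.2055] yaw -14.0 rect [547.9 205.3] [23.6 24.1] 76.0 1316
[0.4998 0.203 ] yaw -9.0 rect [499.2 202.8] [24.6 24.4] 85.5 1201
dx -0.0015 dy -0.0012 dz 0.1020 spin -0.09 rows 3
```

View pics/w9.png

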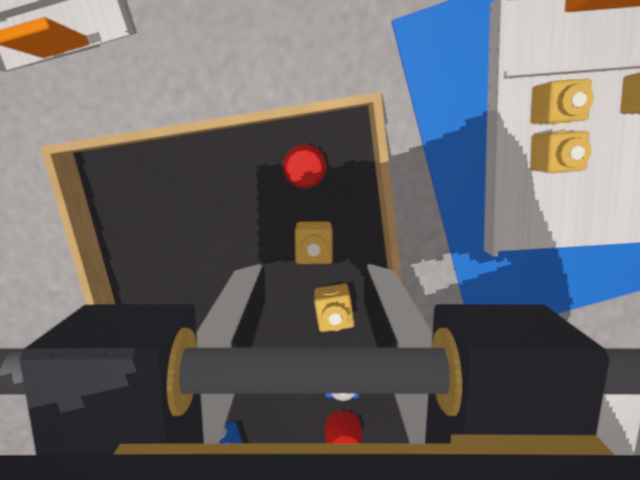

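{"fn": "play_rows", "kwargs": {
  "targets": [
    {"dx":-0.001,"dy":-0.0015,"dz":0.03,"spin":0},
    {"dx":-0.001,"dy":-0.0015,"dz":0.06,"spin":0},
    {"dx":-0.001,"dy":-0.0015,"dz":0.085,"spin":0},
    {"dx":-0.0012,"dy":-0.0015,"dz":0.098,"spin":0},
    {"dx":-0.0012,"dy":-0.0015,"dz":0.103,"spin":0},
    {"dx":-0.0012,"dy":-0.0015,"dz":0.103,"spin":0},
    {"dx":-0.0012,"dy":-0.0015,"dz":0.103,"spin":0},
    {"dx":-0.0012,"dy":-0.0015,"dz":0.103,"spin":0}
  ]
}}

```text
clock: 21.07
position: [0.5486, 0.205, 0.2079]
eef_rot: [-3.115, 0.377, -0.016]
ft_force: [-0.4, 0.3, -0.1]
finger_gap: 0.0448
```

```bash
python3 -c "
from h import *
st=show(); p=slot(-12,-28);print(p); go((*p,.31),TY)"
```

```text
t 21.07 p [0.5486 0.205  0.2079] yaw -13.82 tilt 0.61 F [-0.44  0.27 -0.14] gap 0.0448 j [0.16 0.35 1.83 0.   0.95 1.98]
[ 0.56018695 -0.01663442]
dx 0.0651 dy 0.2119 dz -0.1026 spin -3.97 rows 6
```

{"fn": "play_rows", "kwargs": {
  "targets": [
    {"dx":0,"dy":0,"dz":0,"spin":0},
    {"dx":0,"dy":0,"dz":0,"spin":0},
    {"dx":0,"dy":0,"dz":0,"spin":0},
    {"dx":0,"dy":0,"dz":0,"spin":0},
    {"dx":0,"dy":0,"dz":0,"spin":0},
    {"dx":0,"dy":0,"dz":0,"spin":0},
    {"dx":0,"dy":0,"dz":-0.03,"spin":0},
    {"dx":0,"dy":0,"dz":-0.07,"spin":0},
    {"dx":0.009,"dy":0.03,"dz":-0.1,"spin":-1},
    {"dx":0.065,"dy":0.212,"dz":-0.1025,"spin":-4},
    {"dx":0.065,"dy":0.212,"dz":-0.1025,"spin":-4},
    {"dx":0.065,"dy":0.212,"dz":-0.1025,"spin":-4},
    {"dx":0.065,"dy":0.212,"dz":-0.1025,"spin":-4},
    {"dx":0.065,"dy":0.212,"dz":-0.1025,"spin":-4},
    {"dx":0.065,"dy":0.212,"dz":-0.1025,"spin":-4},
    {"dx":0.065,"dy":0.212,"dz":-0.1025,"spin":-4},
    {"dx":0.065,"dy":0.212,"dz":-0.1025,"spin":-4},
    {"dx":0.065,"dy":0.212,"dz":-0.1025,"spin":-4},
    {"dx":0.065,"dy":0.212,"dz":-0.1025,"spin":-4}
  ],
  "grip": 0.9
}}

```text
clock: 22.65
position: [0.5599, -0.0153, 0.3097]
eef_rot: [-3.126, 0.265, -0.015]
ft_force: [-0.4, -0.2, -0.3]
finger_gap: 0.0238
```

```bash
python3 -c "
from h import *
st=show(); p=slot(-12,-28);print(p); go((*p,.21),TY); f=grab_frame('wrist'); save(f,'w10.png')"
```

```text
t 22.65 p [ 0.5599 -0.0153  0.3097] yaw -9.70 tilt 0.6 F [-0.36 -0.15 -0.26] gap 0.0238 j [-0.23  0.14  1.86  0.01  1.13  1.51]
[ 0.56018695 -0.01663442]
dx -0.0004 dy 0.0017 dz 0.0996 spin 0.15 rows 3
```

View pics/w10.png

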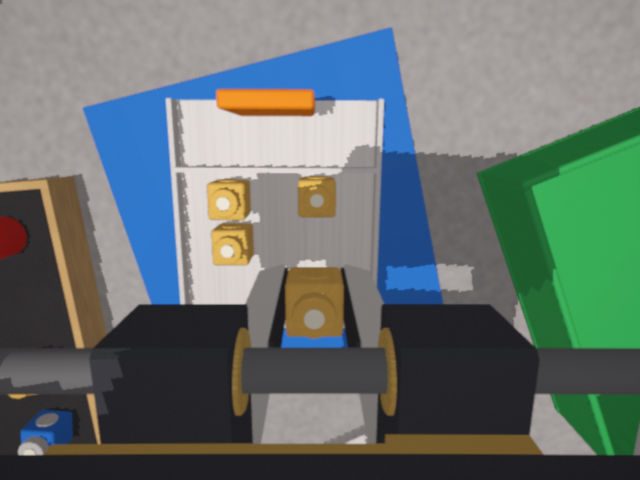

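{"fn": "play_rows", "kwargs": {
  "targets": [
    {"dx":0.0,"dy":0.0017,"dz":0.03,"spin":0},
    {"dx":0.0,"dy":0.0017,"dz":0.06,"spin":0},
    {"dx":0.0,"dy":0.0017,"dz":0.085,"spin":0},
    {"dx":0.0,"dy":0.0017,"dz":0.095,"spin":0},
    {"dx":0.0,"dy":0.0017,"dz":0.1,"spin":0},
    {"dx":0.0,"dy":0.0017,"dz":0.1,"spin":0},
    {"dx":0.0,"dy":0.0017,"dz":0.1,"spin":0},
    {"dx":0.0,"dy":0.0017,"dz":0.1,"spin":0}
  ]
}}

```text
clock: 23.37
position: [0.5612, -0.0165, 0.2106]
eef_rot: [-3.127, 0.265, -0.018]
ft_force: [-0.0, -0.4, -1.5]
finger_gap: 0.0239
```

```bash
python3 -c "
from h import *
st=show(); go((.499,.203,.31),-4.4)"
```

```text
t 23.37 p [ 0.5612 -0.0165  0.2106] yaw -9.67 tilt 0.7 F [-0.03 -0.39 -1.46] gap 0.0239 j [-0.23  0.3   1.89  0.01  0.94  1.5 ]
dx -0.0971 dy -0.2064 dz -0.0995 spin -5.27 rows 6
```

{"fn": "play_rows", "kwargs": {
  "targets": [
    {"dx":0,"dy":0,"dz":0.0005,"spin":0},
    {"dx":0,"dy":0,"dz":0.0005,"spin":0},
    {"dx":0,"dy":0,"dz":0,"spin":0},
    {"dx":0,"dy":0,"dz":0,"spin":0},
    {"dx":0,"dy":0,"dz":-0.03,"spin":0},
    {"dx":0,"dy":0,"dz":-0.07,"spin":0},
    {"dx":-0.014,"dy":-0.03,"dz":-0.098,"spin":-1},
    {"dx":-0.097,"dy":-0.2065,"dz":-0.0995,"spin":-5.3},
    {"dx":-0.097,"dy":-0.2065,"dz":-0.0995,"spin":-5.3},
    {"dx":-0.097,"dy":-0.2065,"dz":-0.0995,"spin":-5.3},
    {"dx":-0.097,"dy":-0.2065,"dz":-0.0995,"spin":-5.3},
    {"dx":-0.097,"dy":-0.2065,"dz":-0.0995,"spin":-5.3},
    {"dx":-0.097,"dy":-0.2065,"dz":-0.0995,"spin":-5.3},
    {"dx":-0.097,"dy":-0.2065,"dz":-0.0995,"spin":-5.3},
    {"dx":-0.097,"dy":-0.2065,"dz":-0.0995,"spin":-5.3},
    {"dx":-0.097,"dy":-0.2065,"dz":-0.0995,"spin":-5.3},
    {"dx":-0.097,"dy":-0.2065,"dz":-0.0995,"spin":-5.3}
  ],
  "grip": 0.52
}}

```text
clock: 24.78
position: [0.4995, 0.2019, 0.3099]
eef_rot: [-3.136, 0.123, -0.018]
ft_force: [0.3, 0.5, -0.1]
finger_gap: 0.0453
```

```bash
python3 -c "
from meas import *
run('w11',[(.4988,.2029)]); go((.499,.203,.2075),-4.4)"
```

```text
t 24.78 p [0.4995 0.2019 0.3099] yaw -4.49 tilt 0.69 F [ 0.26  0.5  -0.08] gap 0.0453 j [0.17 0.09 1.92 0.   1.12 1.82]
[0.4994 0.2031] yaw -4.0 rect [499.1 203.1] [23.7 24.2] 85.4 1317
dx -0.0017 dy -0.0006 dz 0.1024 spin -0.08 rows 3
```

View pics/w11.png

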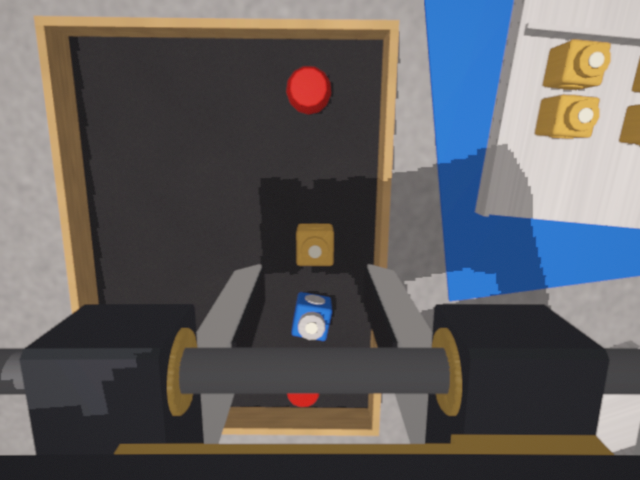

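{"fn": "play_rows", "kwargs": {
  "targets": [
    {"dx":-0.001,"dy":-0.001,"dz":0.03,"spin":0},
    {"dx":-0.001,"dy":-0.001,"dz":0.06,"spin":0},
    {"dx":-0.001,"dy":-0.001,"dz":0.085,"spin":0},
    {"dx":-0.0015,"dy":-0.001,"dz":0.098,"spin":0},
    {"dx":-0.0015,"dy":-0.001,"dz":0.103,"spin":0},
    {"dx":-0.0015,"dy":-0.001,"dz":0.103,"spin":0},
    {"dx":-0.0015,"dy":-0.001,"dz":0.103,"spin":0},
    {"dx":-0.0015,"dy":-0.001,"dz":0.103,"spin":0}
  ],
  "grip": 0.58
}}

```text
clock: 25.5
position: [0.5, 0.2031, 0.2079]
eef_rot: [-3.136, 0.124, -0.022]
ft_force: [-0.5, -0.6, 0.2]
finger_gap: 0.0395
```

```bash
python3 -c "
from h import *
st=show(); p=slot(-42,0);print(p); go((*p,.31),TY)"
```

```text
t 25.50 p [0.5    0.2031 0.2079] yaw -4.52 tilt 0.82 F [-0.52 -0.58  0.17] gap 0.0395 j [0.18 0.26 1.95 0.   0.92 1.82]
[0.53541912 0.01608491]
dx 0.0514 dy 0.1833 dz -0.1021 spin 5.33 rows 6
```

{"fn": "play_rows", "kwargs": {
  "targets": [
    {"dx":0,"dy":0,"dz":0,"spin":0},
    {"dx":0,"dy":0,"dz":0,"spin":0},
    {"dx":0,"dy":0,"dz":0,"spin":0},
    {"dx":0,"dy":0,"dz":0,"spin":0},
    {"dx":0,"dy":0,"dz":0,"spin":0},
    {"dx":0,"dy":0,"dz":0,"spin":0},
    {"dx":0,"dy":0,"dz":-0.03,"spin":0},
    {"dx":0,"dy":0,"dz":-0.07,"spin":0},
    {"dx":0.008,"dy":0.03,"dz":-0.1,"spin":1},
    {"dx":0.0515,"dy":0.184,"dz":-0.102,"spin":5.3},
    {"dx":0.0515,"dy":0.184,"dz":-0.102,"spin":5.3},
    {"dx":0.0515,"dy":0.184,"dz":-0.102,"spin":5.3},
    {"dx":0.0515,"dy":0.184,"dz":-0.102,"spin":5.3},
    {"dx":0.0515,"dy":0.184,"dz":-0.102,"spin":5.3},
    {"dx":0.0515,"dy":0.184,"dz":-0.102,"spin":5.3},
    {"dx":0.0515,"dy":0.184,"dz":-0.102,"spin":5.3},
    {"dx":0.0515,"dy":0.184,"dz":-0.102,"spin":5.3},
    {"dx":0.0515,"dy":0.184,"dz":-0.102,"spin":5.3}
  ],
  "grip": 0.9
}}

```text
clock: 27.0
position: [0.5351, 0.0167, 0.3095]
eef_rot: [-3.126, 0.265, -0.02]
ft_force: [-0.2, 0.3, -0.3]
finger_gap: 0.0235
```

```bash
python3 -c "
from h import *
st=show(); p=slot(-42,0);print(p); go((*p,.21),TY); f=grab_frame('wrist'); save(f,'w12.png')"
```

```text
t 27.00 p [0.5351 0.0167 0.3095] yaw -9.70 tilt 0.78 F [-0.18  0.25 -0.32] gap 0.0235 j [-0.18  0.08  1.92  0.01  1.12  1.56]
[0.53541912 0.01608491]
dx -0.0008 dy 0.0011 dz 0.0995 spin 0.15 rows 3
```

View pics/w12.png

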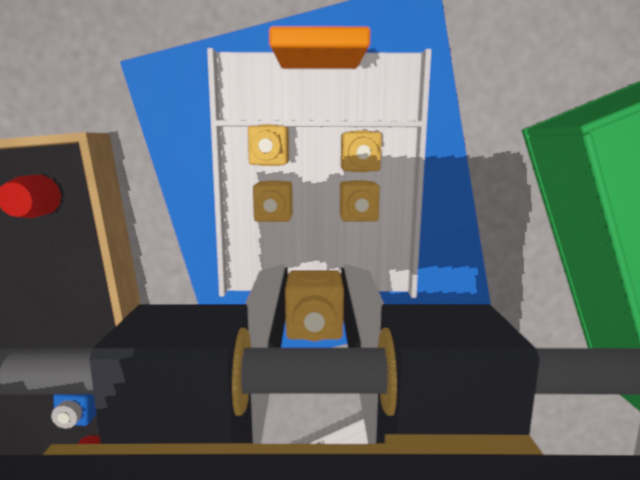

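{"fn": "play_rows", "kwargs": {
  "targets": [
    {"dx":0.0,"dy":0.001,"dz":0.03,"spin":0},
    {"dx":0.0,"dy":0.001,"dz":0.06,"spin":0},
    {"dx":0.0,"dy":0.001,"dz":0.085,"spin":0},
    {"dx":0.0,"dy":0.001,"dz":0.095,"spin":0},
    {"dx":0.0,"dy":0.001,"dz":0.1,"spin":0},
    {"dx":0.0,"dy":0.001,"dz":0.1,"spin":0},
    {"dx":0.0,"dy":0.001,"dz":0.1,"spin":0},
    {"dx":0.0,"dy":0.001,"dz":0.1,"spin":0}
  ]
}}

```text
clock: 27.72
position: [0.5367, 0.0163, 0.2104]
eef_rot: [-3.126, 0.264, -0.023]
ft_force: [-0.7, 0.5, 0.1]
finger_gap: 0.0239
```

```bash
python3 -c "
from h import *
st=show(); go((.52,.01,.37),-9.85)"
```

```text
t 27.72 p [0.5367 0.0163 0.2104] yaw -9.66 tilt 0.87 F [-0.73  0.47  0.15] gap 0.0239 j [-0.18  0.25  1.95  0.01  0.93  1.55]
dx -0.0131 dy 0.0082 dz -0.1598 spin 0.19 rows 4
```

{"fn": "play_rows", "kwargs": {
  "targets": [
    {"dx":0,"dy":0,"dz":0.0005,"spin":0},
    {"dx":0,"dy":0,"dz":0.0005,"spin":0},
    {"dx":0,"dy":0,"dz":0,"spin":0},
    {"dx":0,"dy":0,"dz":0,"spin":0},
    {"dx":0,"dy":0,"dz":-0.03,"spin":0},
    {"dx":0,"dy":0,"dz":-0.06,"spin":0},
    {"dx":-0.015,"dy":0.01,"dz":-0.1,"spin":0},
    {"dx":-0.03,"dy":0.01,"dz":-0.13,"spin":0},
    {"dx":-0.05,"dy":0.01,"dz":-0.16,"spin":0},
    {"dx":-0.055,"dy":0.01,"dz":-0.175,"spin":0},
    {"dx":-0.055,"dy":0.01,"dz":-0.175,"spin":0},
    {"dx":-0.055,"dy":0.01,"dz":-0.175,"spin":0},
    {"dx":-0.055,"dy":0.01,"dz":-0.175,"spin":0}
  ],
  "grip": 0.52
}}

```text
clock: 28.8
position: [0.4782, 0.0152, 0.3831]
eef_rot: [-3.126, 0.264, -0.02]
ft_force: [-0.6, -0.2, -1.0]
finger_gap: 0.045
```

```bash
python3 - <<'E'
from h import *
st=show(); f=grab_frame('wrist'); save(f,'w13.png'); C=cloud(f,st); np.savez('w13.npz',**f,pos=st['position'],rot=st['eef_rot'])
for f2 in ('top','side'):
    g=grab_frame(f2); save(g,f2+'5.png')
E
```

```text
t 28.80 p [0.4782 0.0152 0.3831] yaw -9.67 tilt 0.76 F [-0.64 -0.23 -1.  ] gap 0.0450 j [-0.21 -0.15  2.01  0.01  1.27  1.53]
```

View pics/w13.png

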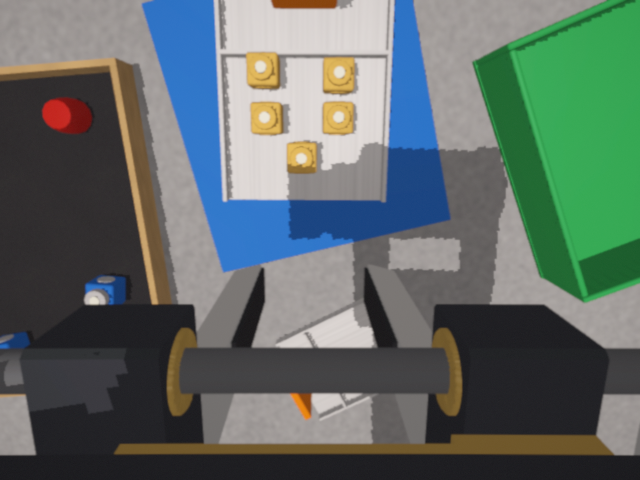

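View pics/side5.png

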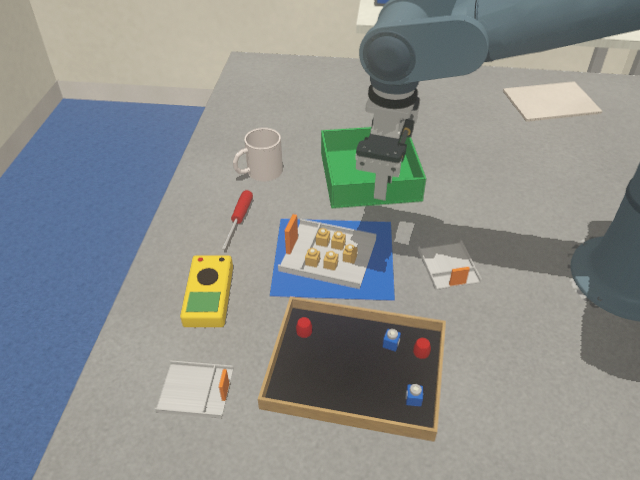

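```bash
python3 - <<'E'
from h import *
f,st=load('w13.npz'); C=cloud(f,st); vv,uu=np.mgrid[0:480,0:640]
m=(uu>195)&(uu<410)&(vv<212)&(C[...,2]>.013)&(C[...,2]<.026); W=C[m]
r=cv2.minAreaRect((W[:,:2]*1000).astype(np.float32)); print("walls",r,len(W))
print(proj(f,(*slot(-80,68),.019),st),proj(f,(*slot(-80,-68),.019),st),proj(f,(*slot(37,68),.019),st))
g=grab_frame('top'); im=g['img']; hsv=cv2.cvtColor(im,cv2.COLOR_RGB2HSV)
save(g,"top6.png",(240,180,480,330),3.2)
for c in [(259,199),(343,196),(347,288),(262,291)]: print("mat",onz(g,*c,.003).round(4))
for c in [(361,236),(443,218),(462,298),(380,315)]: print("bin",onz(g,*c,.065).round(4))
E
```

```text
walls ((573.6451416015625, 9.490989685058594), (137.08323669433594, 153.3843231201172), 80.09907531738281) 3689
(np.float64(222.64065358411673), np.float64(200.90902311479707)) (np.float64(385.37327517272666), np.float64(201.55490922298515)) (np.float64(215.7209720440851), np.float64(50.61520835365201))
mat [0.6694 0.1218 0.003 ]
mat [ 0.6831 -0.0874  0.003 ]
mat [ 0.454  -0.1017  0.003 ]
mat [0.4415 0.1064 0.003 ]
bin [ 0.5761 -0.1277  0.065 ]
bin [ 0.6247 -0.3229  0.065 ]
bin [ 0.436  -0.3676  0.065 ]
bin [ 0.3916 -0.175   0.065 ]
```

View pics/top6.png

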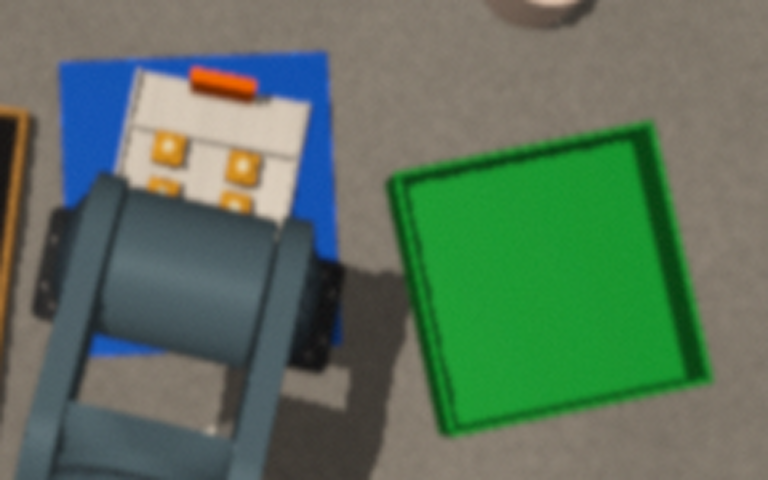

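```bash
python3 -c "
from h import *
show(); p=slot(75,0); print(p); go((*p,.32),TY); go((*p,.2334),TY)"
```

```text
t 29.00 p [0.4783 0.0152 0.3829] yaw -9.66 tilt 0.71 F [0.48 0.02 0.02] gap 0.0450 j [-0.21 -0.15  2.01  0.01  1.27  1.53]
[ 0.65069442 -0.0039302 ]
dx 0.1725 dy -0.0098 dz 0.0649 spin 0.19 rows 5
dx 0.1715 dy -0.0093 dz 0.1515 spin 0.19 rows 6
```

{"fn": "play_rows", "kwargs": {
  "targets": [
    {"dx":0.03,"dy":-0.002,"dz":0.01,"spin":0},
    {"dx":0.07,"dy":-0.004,"dz":0.02,"spin":0},
    {"dx":0.11,"dy":-0.006,"dz":0.035,"spin":0},
    {"dx":0.145,"dy":-0.008,"dz":0.05,"spin":0},
    {"dx":0.165,"dy":-0.0095,"dz":0.06,"spin":0.2},
    {"dx":0.172,"dy":-0.0095,"dz":0.065,"spin":0.2},
    {"dx":0.172,"dy":-0.0095,"dz":0.065,"spin":0.2},
    {"dx":0.172,"dy":-0.0095,"dz":0.065,"spin":0.2},
    {"dx":0.172,"dy":-0.0095,"dz":0.065,"spin":0.2}
  ],
  "grip": 0.2
}}

```text
clock: 29.75
position: [0.6495, -0.0039, 0.3203]
eef_rot: [-3.125, 0.269, -0.018]
ft_force: [0.2, 0.5, 0.0]
finger_gap: 0.0749
```

```bash
python3 -c "
from h import *
show(); p=slot(75,0); print(p); go((*p,.2334),TY); f=grab_frame('wrist'); save(f,'w14.png'); f=grab_frame('side'); save(f,'s14.png',(200,100,480,320),2.5)"
```

```text
t 29.75 p [ 0.6495 -0.0039  0.3203] yaw -9.85 tilt 0.7 F [0.17 0.48 0.05] gap 0.0749 j [-0.18  0.32  1.62  0.01  1.18  1.56]
[ 0.65069442 -0.0039302 ]
dx 0.0003 dy 0.0003 dz 0.0869 spin -0.00 rows 3
```

View pics/w14.png

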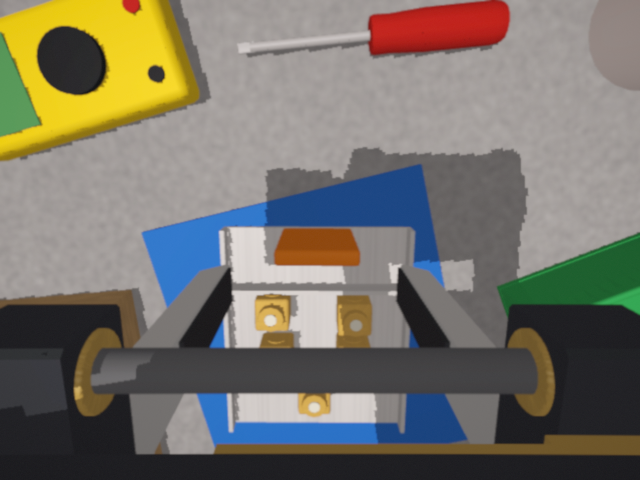

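View pics/s14.png

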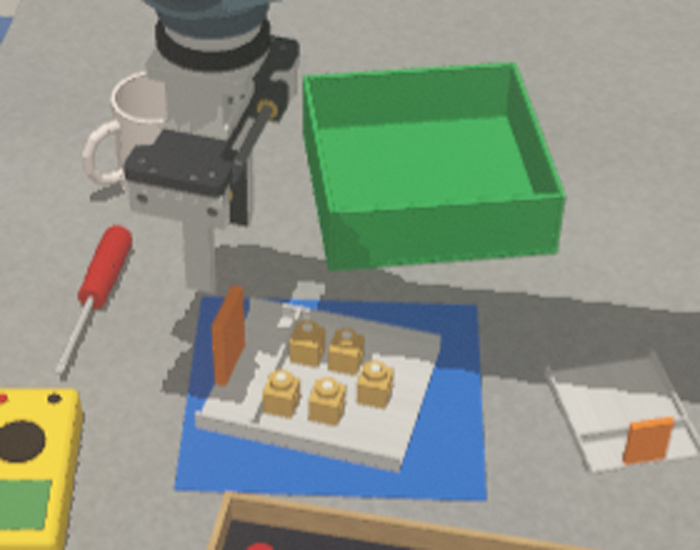

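{"fn": "play_rows", "kwargs": {
  "targets": [
    {"dx":0,"dy":0,"dz":0.03,"spin":0},
    {"dx":0,"dy":0,"dz":0.06,"spin":0},
    {"dx":0,"dy":0,"dz":0.08,"spin":0},
    {"dx":0.0003,"dy":0.0003,"dz":0.087,"spin":0},
    {"dx":0.0003,"dy":0.0003,"dz":0.087,"spin":0},
    {"dx":0.0003,"dy":0.0003,"dz":0.087,"spin":0},
    {"dx":0.0003,"dy":0.0003,"dz":0.087,"spin":0}
  ]
}}

```text
clock: 30.43
position: [0.6516, -0.0041, 0.2364]
eef_rot: [-3.126, 0.269, -0.026]
ft_force: [-0.2, 0.2, 0.5]
finger_gap: 0.0753
```

{"fn": "play_rows", "kwargs": {
  "targets": [
    {"dx":0,"dy":0,"dz":0,"spin":0},
    {"dx":0,"dy":0,"dz":0,"spin":0},
    {"dx":0,"dy":0,"dz":0,"spin":0},
    {"dx":0,"dy":0,"dz":0,"spin":0},
    {"dx":0,"dy":0,"dz":0,"spin":0},
    {"dx":0,"dy":0,"dz":0,"spin":0},
    {"dx":0,"dy":0,"dz":0,"spin":0},
    {"dx":0,"dy":0,"dz":0,"spin":0},
    {"dx":0,"dy":0,"dz":0,"spin":0},
    {"dx":0,"dy":0,"dz":0,"spin":0}
  ],
  "grip": 0.7,
  "newtons": 60
}}

```text
clock: 31.27
position: [0.6519, -0.0043, 0.237]
eef_rot: [-3.127, 0.269, -0.027]
ft_force: [-1.8, -1.8, 5.9]
finger_gap: 0.0498
```

```bash
python3 -c "
from h import *
show(); f=grab_frame('wrist'); save(f,'w15.png')"
```

```text
t 31.27 p [ 0.6519 -0.0043  0.237 ] yaw -9.83 tilt 1.01 F [-1.79 -1.78  5.93] gap 0.0498 j [-0.18  0.44  1.65  0.01  1.04  1.56]
```

View pics/w15.png

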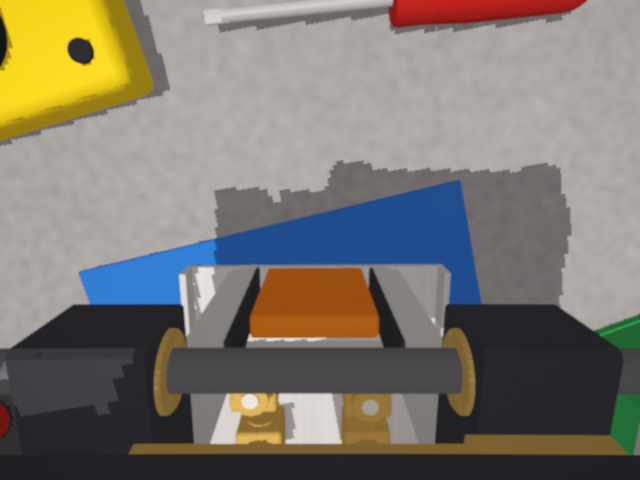

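{"fn": "play_rows", "kwargs": {
  "targets": [
    {"dx":0,"dy":0,"dz":-0.004,"spin":0},
    {"dx":0,"dy":0,"dz":-0.008,"spin":0},
    {"dx":0,"dy":0,"dz":-0.012,"spin":0},
    {"dx":0,"dy":0,"dz":-0.015,"spin":0},
    {"dx":0,"dy":0,"dz":-0.015,"spin":0},
    {"dx":0,"dy":0,"dz":-0.015,"spin":0},
    {"dx":0,"dy":0,"dz":-0.015,"spin":0}
  ]
}}

```text
clock: 31.9
position: [0.6515, -0.0043, 0.2517]
eef_rot: [-3.127, 0.269, -0.026]
ft_force: [0.2, -1.0, -4.0]
finger_gap: 0.0496
```

```bash
python3 -c "
from h import *
show(); f=grab_frame('side'); save(f,'s16.png',(200,140,440,320),3)"
```

```text
t 31.90 p [ 0.6515 -0.0043  0.2517] yaw -9.83 tilt 0.98 F [ 0.19 -1.05 -3.99] gap 0.0496 j [-0.18  0.41  1.64  0.01  1.07  1.56]
```

View pics/s16.png

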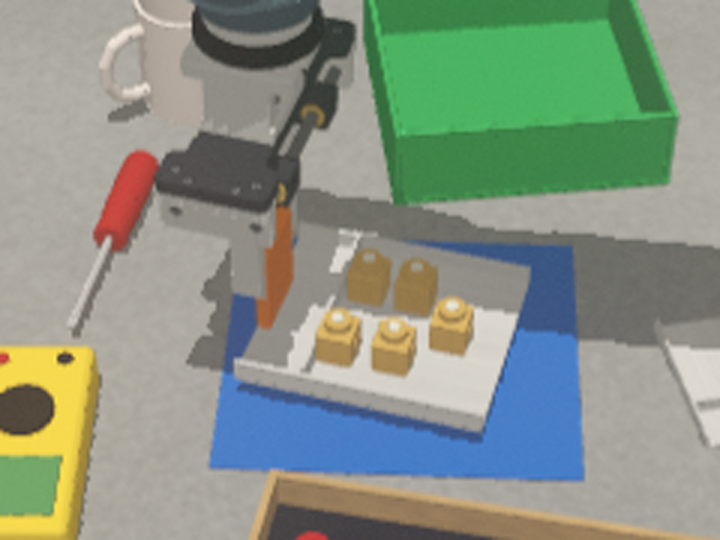

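```bash
python3 -c "
from h import *
go((.6515,-.0043,.395),-9.85);go((.609,-.222,.395),14.4)"
```

```text
dx 0.0024 dy -0.0007 dz -0.1433 spin 0.02 rows 4
dx -0.0023 dy 0.2211 dz -0.1444 spin -24.23 rows 7
```

{"fn": "play_rows", "kwargs": {
  "targets": [
    {"dx":0,"dy":0,"dz":-0.005,"spin":0},
    {"dx":0,"dy":0,"dz":-0.015,"spin":0},
    {"dx":0,"dy":0,"dz":-0.03,"spin":0},
    {"dx":0,"dy":0,"dz":-0.045,"spin":0},
    {"dx":0,"dy":0,"dz":-0.06,"spin":0},
    {"dx":0,"dy":0,"dz":-0.075,"spin":0},
    {"dx":0,"dy":0,"dz":-0.09,"spin":0},
    {"dx":0,"dy":0,"dz":-0.105,"spin":0},
    {"dx":0,"dy":0,"dz":-0.12,"spin":0},
    {"dx":0,"dy":0,"dz":-0.132,"spin":0},
    {"dx":0,"dy":0,"dz":-0.14,"spin":0},
    {"dx":0,"dy":0,"dz":-0.143,"spin":0},
    {"dx":0,"dy":0,"dz":-0.143,"spin":0},
    {"dx":0,"dy":0,"dz":-0.143,"spin":0},
    {"dx":0,"dy":0,"dz":-0.143,"spin":0}
  ]
}}

```text
clock: 33.2
position: [0.6488, -0.0046, 0.3933]
eef_rot: [-3.126, 0.269, -0.023]
ft_force: [-0.2, -0.5, -4.8]
finger_gap: 0.0495
```

```bash
python3 -c "
from h import *
show();go((.609,-.222,.395),14.4); f=grab_frame('side'); save(f,'s17.png',(180,80,460,300),2.8)"
```

```text
t 33.20 p [ 0.6488 -0.0046  0.3933] yaw -9.84 tilt 0.85 F [-0.2  -0.52 -4.85] gap 0.0495 j [-0.18  0.25  1.57  0.01  1.3   1.56]
dx -0.0021 dy 0.2210 dz -0.0028 spin -24.24 rows 6
```

View pics/s17.png

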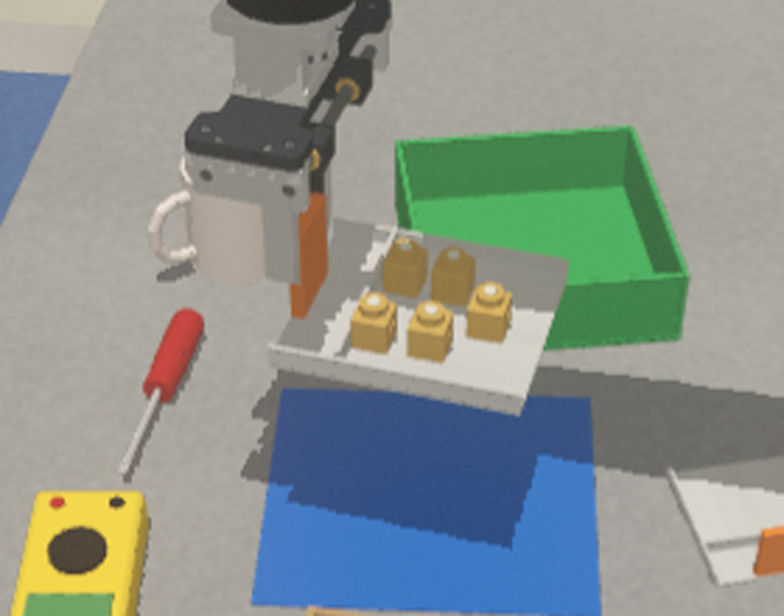

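Held level, all five aboard. Carry it over the bin.

{"fn": "play_rows", "kwargs": {
  "targets": [
    {"dx":0,"dy":0.005,"dz":0,"spin":-0.5},
    {"dx":0,"dy":0.015,"dz":0,"spin":-1.5},
    {"dx":0,"dy":0.03,"dz":0,"spin":-3},
    {"dx":0,"dy":0.047,"dz":0,"spin":-5},
    {"dx":0,"dy":0.064,"dz":0,"spin":-7},
    {"dx":0,"dy":0.081,"dz":0,"spin":-9},
    {"dx":0,"dy":0.098,"dz":0,"spin":-11},
    {"dx":0,"dy":0.115,"dz":0,"spin":-13},
    {"dx":0,"dy":0.132,"dz":0,"spin":-15},
    {"dx":0,"dy":0.149,"dz":0,"spin":-17},
    {"dx":-0.001,"dy":0.166,"dz":0,"spin":-19},
    {"dx":-0.002,"dy":0.183,"dz":0,"spin":-21},
    {"dx":-0.002,"dy":0.198,"dz":0,"spin":-22.5},
    {"dx":-0.002,"dy":0.21,"dz":0,"spin":-23.5},
    {"dx":-0.002,"dy":0.218,"dz":0,"spin":-24.2},
    {"dx":-0.002,"dy":0.221,"dz":0,"spin":-24.2},
    {"dx":-0.002,"dy":0.221,"dz":0,"spin":-24.2},
    {"dx":-0.002,"dy":0.221,"dz":0,"spin":-24.2},
    {"dx":-0.002,"dy":0.221,"dz":0,"spin":-24.2}
  ]
}}

```text
clock: 34.83
position: [0.6092, -0.2213, 0.3921]
eef_rot: [-3.116, -0.394, -0.023]
ft_force: [-0.0, -0.2, -4.5]
finger_gap: 0.0496
```

```bash
python3 -c "
from h import *
show();go((.609,-.222,.395),14.4); f=grab_frame('side'); save(f,'s18.png',(200,40,480,260),2.8); f=grab_frame('top'); save(f,'t18.png',(300,120,520,340),2.6)"
```

```text
t 34.83 p [ 0.6092 -0.2213  0.3921] yaw 14.40 tilt 0.85 F [-0.05 -0.15 -4.49] gap 0.0496 j [-0.52  0.25  1.58  0.01  1.3   0.79]
dx -0.0004 dy 0.0006 dz -0.0029 spin 0.00 rows 1
```

View pics/s18.png

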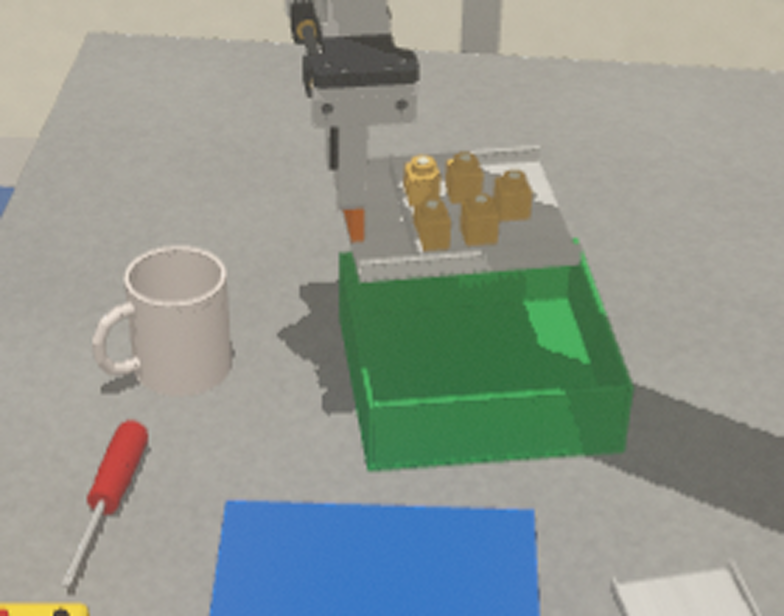

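View pics/t18.png

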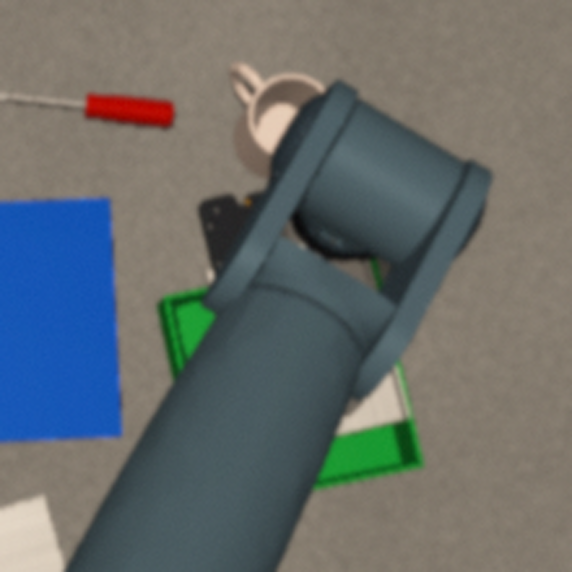

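{"fn": "play_rows", "kwargs": {
  "targets": [
    {"dx":0,"dy":0,"dz":0,"spin":0},
    {"dx":0,"dy":0,"dz":0,"spin":0},
    {"dx":0,"dy":0,"dz":0,"spin":0},
    {"dx":0,"dy":0,"dz":0,"spin":0}
  ],
  "newtons": 30
}}

```text
clock: 35.27
position: [0.6093, -0.2211, 0.3922]
eef_rot: [-3.116, -0.394, -0.023]
ft_force: [-0.2, 0.1, -4.2]
finger_gap: 0.0498
```

```bash
python3 -c "
from h import *
show(); f=grab_frame('side'); save(f,'s19.png',(280,40,460,200),3.2)"
```

```text
t 35.27 p [ 0.6093 -0.2211  0.3922] yaw 14.42 tilt 0.86 F [-0.18  0.1  -4.25] gap 0.0498 j [-0.52  0.25  1.58  0.01  1.3   0.79]
```

View pics/s19.png

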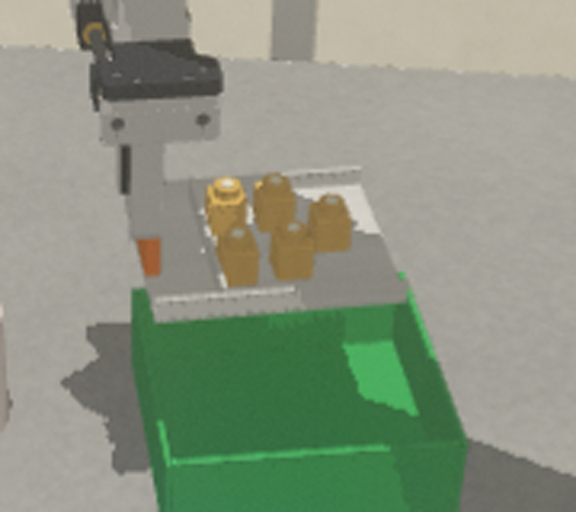

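{"fn": "play_rows", "kwargs": {
  "targets": [
    {"dx":0,"dy":0,"dz":0,"spin":0},
    {"dx":0,"dy":0,"dz":0,"spin":0},
    {"dx":0,"dy":0,"dz":0,"spin":0},
    {"dx":0,"dy":0,"dz":0,"spin":0}
  ],
  "newtons": 20
}}

```text
clock: 35.65
position: [0.6093, -0.2212, 0.3922]
eef_rot: [-3.116, -0.394, -0.023]
ft_force: [-0.1, -0.0, -5.2]
finger_gap: 0.0498
```

```bash
python3 -c "
from h import *
show(); f=grab_frame('side'); save(f,'s20.png',(280,40,460,200),3.2)"
```

```text
t 35.65 p [ 0.6093 -0.2212  0.3922] yaw 14.42 tilt 0.85 F [-0.14 -0.02 -5.16] gap 0.0498 j [-0.52  0.25  1.58  0.01  1.3   0.79]
```

View pics/s20.png

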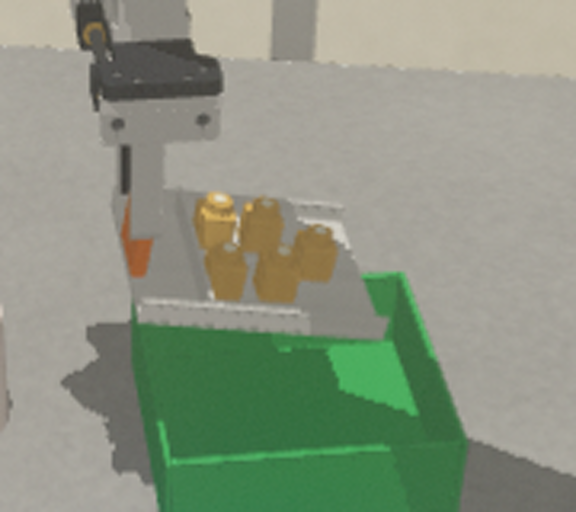

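{"fn": "play_rows", "kwargs": {
  "targets": [
    {"dx":0,"dy":0,"dz":0,"spin":0},
    {"dx":0,"dy":0,"dz":0,"spin":0},
    {"dx":0,"dy":0,"dz":0,"spin":0}
  ],
  "newtons": 15
}}

```text
clock: 35.95
position: [0.6092, -0.2212, 0.3921]
eef_rot: [-3.116, -0.394, -0.023]
ft_force: [0.8, -0.1, -4.5]
finger_gap: 0.0503
```

```bash
python3 -c "
from h import *
show(); f=grab_frame('side'); save(f,'s21.png',(280,40,460,200),3.2)"
```

```text
t 35.95 p [ 0.6092 -0.2212  0.3921] yaw 14.41 tilt 0.84 F [ 0.82 -0.14 -4.53] gap 0.0503 j [-0.52  0.25  1.58  0.01  1.3   0.79]
```

View pics/s21.png

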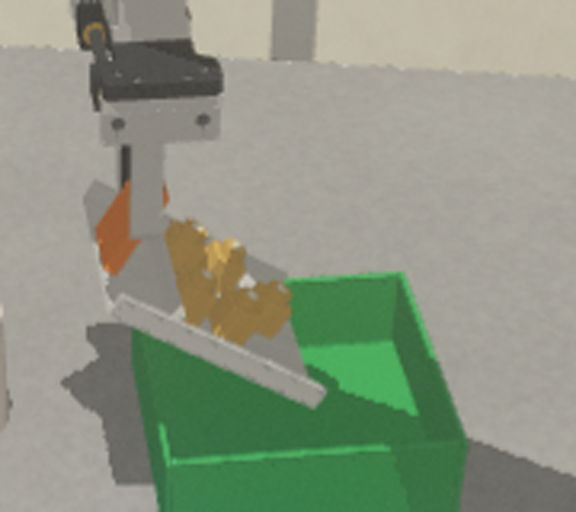

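{"fn": "play_rows", "kwargs": {
  "targets": [
    {"dx":0,"dy":0,"dz":0,"spin":0},
    {"dx":0,"dy":0,"dz":0,"spin":0},
    {"dx":0,"dy":0,"dz":0,"spin":0},
    {"dx":0,"dy":0,"dz":0,"spin":0},
    {"dx":0,"dy":0,"dz":0,"spin":0}
  ],
  "newtons": 15
}}

```text
clock: 36.42
position: [0.6093, -0.2213, 0.3925]
eef_rot: [-3.116, -0.394, -0.024]
ft_force: [-0.5, -0.6, -1.0]
finger_gap: 0.0499
```

```bash
python3 -c "
from h import *
show(); f=grab_frame('side'); save(f,'s22.png',(280,40,460,200),3.2)"
```

```text
t 36.42 p [ 0.6093 -0.2213  0.3925] yaw 14.42 tilt 0.86 F [-0.55 -0.57 -0.98] gap 0.0499 j [-0.52  0.25  1.58  0.01  1.31  0.79]
```

View pics/s22.png

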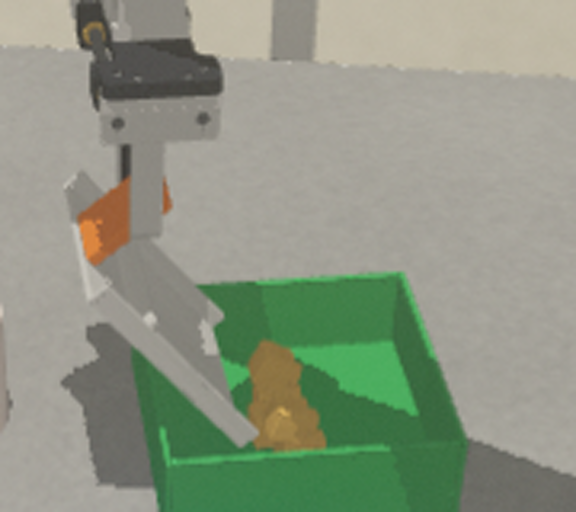

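{"fn": "play_rows", "kwargs": {
  "targets": [
    {"dx":0,"dy":0,"dz":0,"spin":0},
    {"dx":0,"dy":0,"dz":0,"spin":0},
    {"dx":0,"dy":0,"dz":0,"spin":0},
    {"dx":0,"dy":0,"dz":-0.01,"spin":0},
    {"dx":0,"dy":0,"dz":-0.025,"spin":0},
    {"dx":0,"dy":0,"dz":-0.045,"spin":0},
    {"dx":0,"dy":0,"dz":-0.065,"spin":0},
    {"dx":0,"dy":0,"dz":-0.08,"spin":0},
    {"dx":0,"dy":0,"dz":-0.08,"spin":0},
    {"dx":0,"dy":0,"dz":-0.08,"spin":0},
    {"dx":0,"dy":0,"dz":-0.08,"spin":0}
  ],
  "newtons": 60
}}

```text
clock: 37.38
position: [0.6079, -0.2214, 0.4715]
eef_rot: [-3.115, -0.394, -0.021]
ft_force: [-0.1, -0.2, -1.6]
finger_gap: 0.0495
```

```bash
python3 -c "
from h import *
show(); f=grab_frame('side'); save(f,'s23.png',(260,20,460,220),3)"
```

```text
t 37.38 p [ 0.6079 -0.2214  0.4715] yaw 14.41 tilt 0.79 F [-0.1  -0.2  -1.55] gap 0.0495 j [-0.53  0.19  1.5   0.01  1.44  0.79]
```

View pics/s23.png

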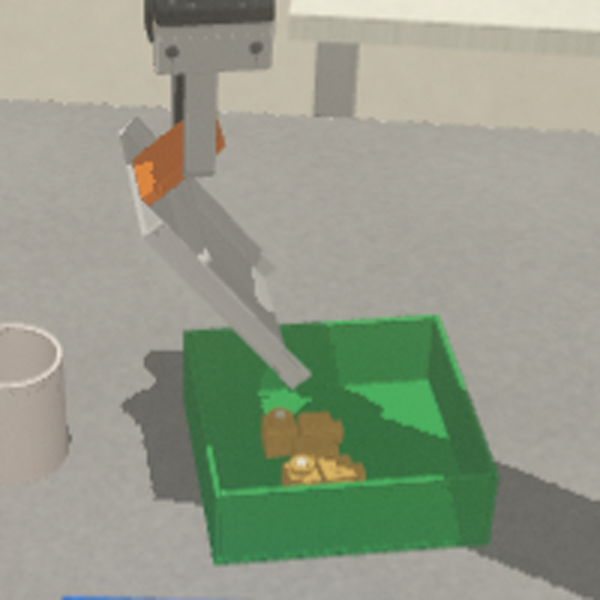

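```bash
python3 - <<'E'
from h import *
st=show(); f=grab_frame('side')
save(f,'s24.png',(270,50,390,170),5)
Rt=R.from_rotvec(st["eef_rot"]).as_matrix(); piv=st["position"]+Rt@[0,0,.1804]
ex=Rt[:,0]; ey=np.cross([0,0,1],ex)
def pt(x,y,z,th,h=54):
    X=x-75; Z=z-h; t=np.radians(th); return piv+(ex*(X*np.cos(t)-Z*np.sin(t))+ey*y+np.array([0,0,1])*(X*np.sin(t)+Z*np.cos(t)))/1000
for th in (40,45,50,55,60): 
    print(th,[np.round(proj(f,pt(*q,th)),1) for q in [(-80,68,16),(-80,68,0),(80,68,0),(80,68,16),(-80,-68,16),(75,25,68)]])
print(go((.6368-.107,.0148-.007,.42),3.8))
E
```

```text
t 37.43 p [ 0.6079 -0.2213  0.4708] yaw 14.41 tilt 0.75 F [-0.31 -0.74 -3.46] gap 0.0493 j [-0.53  0.19  1.5   0.01  1.44  0.79]
40 [array([374.8, 135.4]), array([369.4, 140.9]), array([307.8, 100.1]), array([313.2,  94. ]), array([362.2,  99.3]), array([329.8,  63.7])]
45 [array([368.9, 139. ]), array([363. , 144.1]), array([306.1,  98.6]), array([312. ,  92.9]), array([356.8, 102.7]), array([330.3,  64.1])]
50 [array([362.7, 142.2]), array([356.5, 146.8]), array([304.5,  96.9]), array([311. ,  91.6]), array([351.2, 105.7]), array([330.7,  64.5])]
55 [array([356.4, 144.9]), array([349.8, 149.1]), array([303.1,  95.1]), array([310.1,  90.3]), array([345.3, 108.3]), array([331.1,  64.9])]
60 [array([349.8, 147.2]), array([342.9, 150.9]), array([301.9,  93.2]), array([309.3,  88.9]), array([339.3, 110.5]), array([331.5,  65.4])]
dx -0.0193 dy -0.2414 dz 0.0506 spin 10.61 rows 6
None
```

View pics/s24.png

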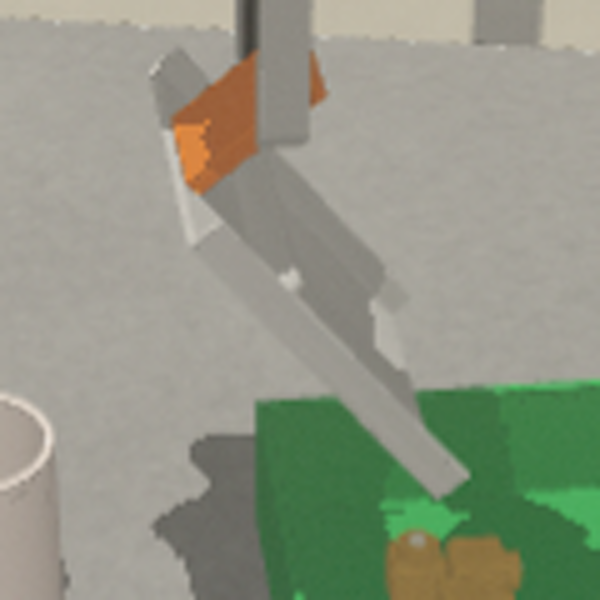

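```bash
cat > fit.py <<'E'
from h import *
from scipy.optimize import least_squares
def fit(f,st,obs,x0=(50,-75,-54)):
    Rt=R.from_rotvec(st["eef_rot"]).as_matrix(); piv=st["position"]+Rt@[0,0,.1804]
    ex=Rt[:,0]*[1,1,0]; ex/=np.linalg.norm(ex); ey=np.cross([0,0,1],ex)
    def pt(x,y,z,th,a,h):
        X=x+a; Z=z+h; t=np.radians(th); return piv+(ex*(X*np.cos(t)-Z*np.sin(t))+ey*y+np.array([0,0,1])*(X*np.sin(t)+Z*np.cos(t)))/1000
    fun=lambda p: np.concatenate([np.array(proj(f,pt(*q,*p)))-np.array(uv) for q,uv in obs])
    s=least_squares(fun,x0); print("th,a,h",s.x.round(2),"res",s.fun.round(1)); return s.x,piv,pt
E
python3 - <<'E'
from fit import *
st=get_state(); f=grab_frame('side')
fit(f,st,[((-80,68,16),(364,145)),((-80,68,0),(358,149.6)),((80,68,0),(309,99.6))])
fit(f,st,[((-80,68,16),(364,145)),((-80,68,0),(358,149.6)),((80,68,0),(309,99.6)),((80,-68,16),(306,59.8)),((-80,-68,16),(351.5,108.5))])
E
```

```text
th,a,h [ 51.96 -85.32 -51.1 ] res [ 0.4  0.3  0.   0.2 -0.3 -0.4]
th,a,h [ 51.75 -84.94 -52.22] res [ 0.1  0.4 -0.2  0.3 -0.9 -0.1  0.2 -0.7  1.   0.3]
```

```bash
python3 -c "
from h import *
go((.543,.0085,.46),3.8);go((.543,.0085,.37),3.8)"
```

```text
dx -0.0058 dy -0.2388 dz 0.0108 spin 10.62 rows 6
dx -0.0070 dy -0.2388 dz 0.1008 spin 10.62 rows 7
```

{"fn": "play_rows", "kwargs": {
  "targets": [
    {"dx":0,"dy":-0.006,"dz":0,"spin":0.5},
    {"dx":0,"dy":-0.018,"dz":0,"spin":1},
    {"dx":0,"dy":-0.034,"dz":0,"spin":2},
    {"dx":0,"dy":-0.052,"dz":0,"spin":3},
    {"dx":-0.001,"dy":-0.07,"dz":0,"spin":4},
    {"dx":-0.002,"dy":-0.09,"dz":0,"spin":5},
    {"dx":-0.003,"dy":-0.11,"dz":0,"spin":6},
    {"dx":-0.004,"dy":-0.13,"dz":0,"spin":7},
    {"dx":-0.005,"dy":-0.15,"dz":0,"spin":8},
    {"dx":-0.005,"dy":-0.17,"dz":0,"spin":9},
    {"dx":-0.006,"dy":-0.19,"dz":0,"spin":10},
    {"dx":-0.006,"dy":-0.21,"dz":0,"spin":10.6},
    {"dx":-0.006,"dy":-0.225,"dz":0.01,"spin":10.6},
    {"dx":-0.006,"dy":-0.235,"dz":0.025,"spin":10.6},
    {"dx":-0.007,"dy":-0.239,"dz":0.045,"spin":10.6},
    {"dx":-0.007,"dy":-0.239,"dz":0.065,"spin":10.6},
    {"dx":-0.007,"dy":-0.239,"dz":0.08,"spin":10.6},
    {"dx":-0.007,"dy":-0.239,"dz":0.085,"spin":10.6},
    {"dx":-0.007,"dy":-0.239,"dz":0.085,"spin":10.6},
    {"dx":-0.007,"dy":-0.239,"dz":0.085,"spin":10.6}
  ]
}}

```text
clock: 39.2
position: [0.5427, 0.0089, 0.3859]
eef_rot: [-3.137, -0.105, -0.02]
ft_force: [-0.1, 0.6, -1.5]
finger_gap: 0.0491
```

```bash
python3 -c "
from h import *
show(); f=grab_frame('side'); save(f,'s25.png',(240,120,440,320),3); f=grab_frame('top'); save(f,'t25.png',(340,190,480,330),4)"
```

```text
t 39.20 p [0.5427 0.0089 0.3859] yaw 3.82 tilt 0.75 F [-0.07  0.62 -1.48] gap 0.0491 j [-0.19  0.01  1.85  0.01  1.27  1.31]
```

View pics/s25.png

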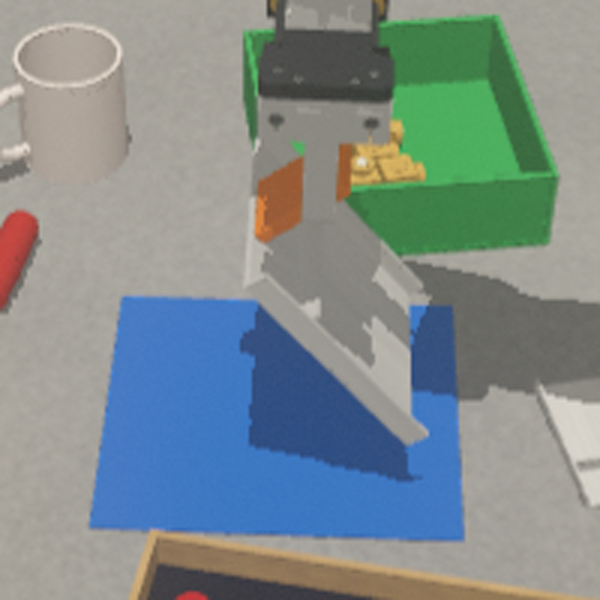

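View pics/t25.png

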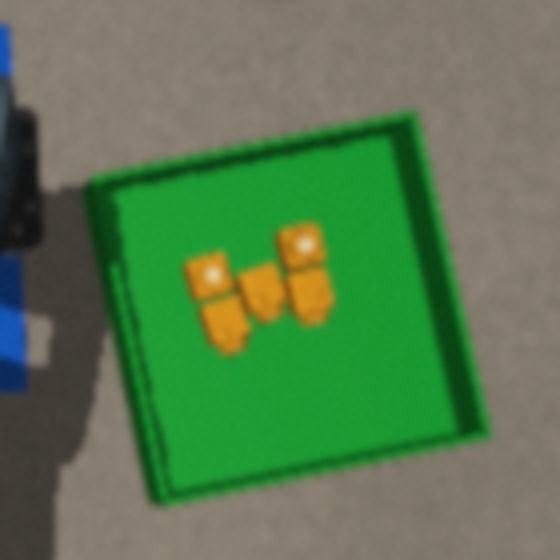

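```bash
python3 - <<'E'
from fit import *
st=get_state(); f=grab_frame('side')
x,piv,pt=fit(f,st,[((-80,68,16),(382.7,265.3)),((-80,68,0),(377.3,269)),((80,68,0),(322.3,215)),((-80,-68,16),(382.7,220))])
print(pt(-80,0,0,*x), st['ft_force'])
th,a,h=x
base=np.radians(th)
def rel(t): # pivot rel spout
    t=np.radians(t); X=-80+a; Z=h; return -np.array([X*np.cos(t)-Z*np.sin(t), X*np.sin(t)+Z*np.cos(t)])
sp=pt(-80,0,0,*x); 
r0=rel(th); print("drop to contact",sp[2]-.003)
for t in (th,45,40,35,30,25,20,15,12,10,5,0): print(round(t,1),np.round(rel(t)-r0,1))
E
```

```text
th,a,h [ 52.82 -90.29 -51.07] res [ 0.8  1.1 -1.2  0.8  1.1  1.7 -0.9 -4. ]
[0.48364382 0.00508856 0.04014808] [ 0.01831834  0.38373276 -2.70166044]
drop to contact 0.03714807544253554
52.8 [0. 0.]
45 [ 22.1 -10. ]
40 [ 35.4 -18. ]
35 [ 48. -27.]
30 [ 59.7 -37.2]
25 [ 70.5 -48.3]
20 [ 80.3 -60.3]
15 [ 89.1 -73.1]
12 [ 93.7 -81.2]
10 [ 96.6 -86.7]
5 [ 103.  -100.8]
0 [ 108.1 -115.5]
```

{"fn": "play_rows", "kwargs": {
  "targets": [
    {"dx":0,"dy":0,"dz":0.012,"spin":0},
    {"dx":0,"dy":0,"dz":0.026,"spin":0},
    {"dx":0,"dy":0,"dz":0.034,"spin":0},
    {"dx":0.001,"dy":0,"dz":0.036,"spin":0},
    {"dx":0.001,"dy":0,"dz":0.036,"spin":0},
    {"dx":0.001,"dy":0,"dz":0.036,"spin":0}
  ]
}}

```text
clock: 39.85
position: [0.5448, 0.0087, 0.3515]
eef_rot: [-3.137, -0.104, -0.024]
ft_force: [0.1, -0.2, -1.7]
finger_gap: 0.0492
```

```bash
python3 -c "
from h import *
show(); f=grab_frame('side'); save(f,'s26.png',(240,120,440,320),3)"
```

```text
t 39.85 p [0.5448 0.0087 0.3515] yaw 3.81 tilt 0.89 F [ 0.1  -0.23 -1.7 ] gap 0.0492 j [-0.19  0.05  1.87  0.01  1.2   1.31]
```

View pics/s26.png

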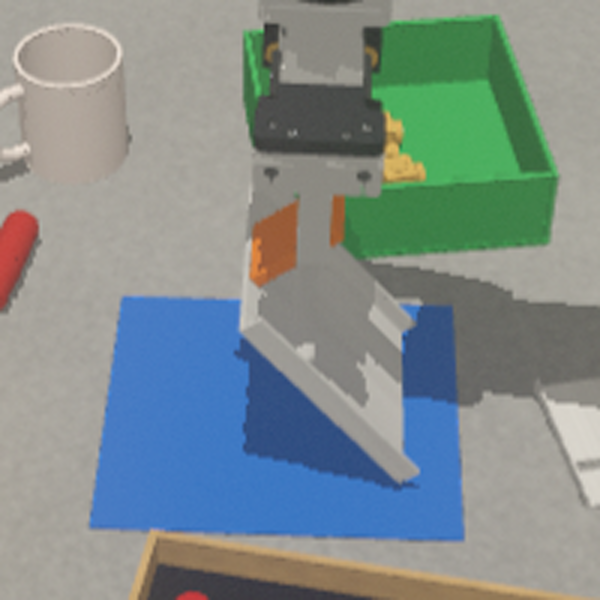

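{"fn": "play_rows", "kwargs": {
  "targets": [
    {"dx":0,"dy":0,"dz":0.003,"spin":0},
    {"dx":0.0,"dy":0,"dz":0.004,"spin":0},
    {"dx":0.0108,"dy":0,"dz":0.008,"spin":0},
    {"dx":0.022,"dy":0,"dz":0.013,"spin":0},
    {"dx":0.029,"dy":0,"dz":0.017,"spin":0},
    {"dx":0.0355,"dy":0,"dz":0.021,"spin":0},
    {"dx":0.042,"dy":0,"dz":0.0255,"spin":0},
    {"dx":0.048,"dy":0,"dz":0.03,"spin":0},
    {"dx":0.054,"dy":0,"dz":0.035,"spin":0},
    {"dx":0.06,"dy":0,"dz":0.04,"spin":0},
    {"dx":0.065,"dy":0,"dz":0.0457,"spin":0},
    {"dx":0.0705,"dy":0,"dz":0.0513,"spin":0},
    {"dx":0.0755,"dy":0,"dz":0.0573,"spin":0},
    {"dx":0.08,"dy":0,"dz":0.063,"spin":0},
    {"dx":0.085,"dy":0,"dz":0.07,"spin":0},
    {"dx":0.089,"dy":0,"dz":0.076,"spin":0},
    {"dx":0.089,"dy":0,"dz":0.076,"spin":0},
    {"dx":0.089,"dy":0,"dz":0.076,"spin":0}
  ],
  "newtons": 20
}}

```text
clock: 41.4
position: [0.6342, 0.0149, 0.2753]
eef_rot: [-3.137, -0.105, -0.019]
ft_force: [0.4, 0.3, -2.4]
finger_gap: 0.0498
```

```bash
python3 -c "
from h import *
show(); f=grab_frame('side'); save(f,'s27.png',(240,120,440,320),3)"
```

```text
t 41.40 p [0.6342 0.0149 0.2753] yaw 3.82 tilt 0.7 F [ 0.39  0.33 -2.42] gap 0.0498 j [-0.16  0.35  1.68  0.01  1.1   1.35]
```

View pics/s27.png

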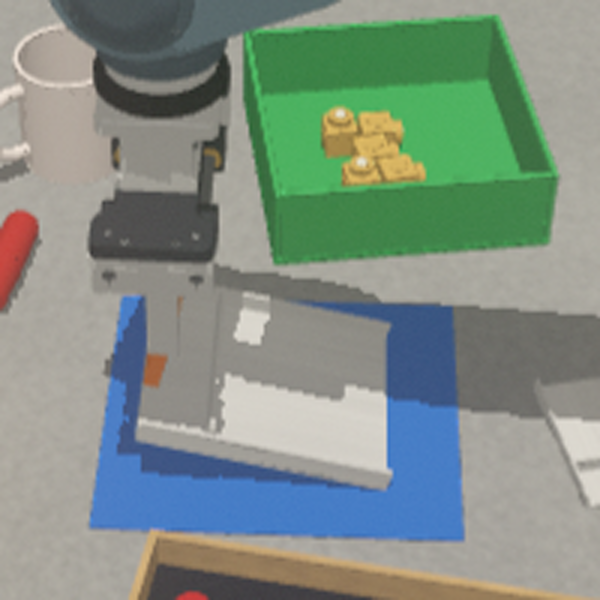

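{"fn": "play_rows", "kwargs": {
  "targets": [
    {"dx":0.003,"dy":0,"dz":0.005,"spin":0},
    {"dx":0.006,"dy":0,"dz":0.011,"spin":0},
    {"dx":0.009,"dy":0,"dz":0.017,"spin":0},
    {"dx":0.012,"dy":0,"dz":0.023,"spin":0},
    {"dx":0.0145,"dy":0,"dz":0.029,"spin":0},
    {"dx":0.016,"dy":0,"dz":0.034,"spin":0},
    {"dx":0.016,"dy":0,"dz":0.036,"spin":0},
    {"dx":0.016,"dy":0,"dz":0.036,"spin":0},
    {"dx":0.016,"dy":0,"dz":0.036,"spin":0}
  ],
  "newtons": 15
}}

```text
clock: 42.2
position: [0.6505, 0.0162, 0.2395]
eef_rot: [-3.137, -0.104, -0.019]
ft_force: [0.8, 0.8, 0.0]
finger_gap: 0.0496
```

```bash
python3 -c "
from h import *
show(); f=grab_frame('side'); save(f,'s28.png',(240,120,440,320),3)"
```

```text
t 42.20 p [0.6505 0.0162 0.2395] yaw 3.81 tilt 0.71 F [0.77 0.77 0.01] gap 0.0496 j [-0.15  0.43  1.65  0.01  1.05  1.35]
```

View pics/s28.png

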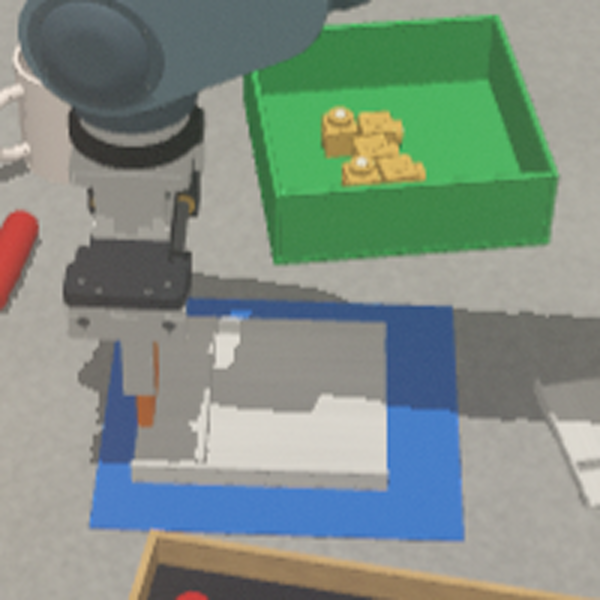

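{"fn": "play_rows", "kwargs": {
  "targets": [
    {"dx":0,"dy":0,"dz":0,"spin":0},
    {"dx":0,"dy":0,"dz":0,"spin":0},
    {"dx":0,"dy":0,"dz":0,"spin":0},
    {"dx":0,"dy":0,"dz":0,"spin":0},
    {"dx":0,"dy":0,"dz":0,"spin":0},
    {"dx":0,"dy":0,"dz":-0.02,"spin":0},
    {"dx":0,"dy":0,"dz":-0.05,"spin":0},
    {"dx":0,"dy":0,"dz":-0.09,"spin":0},
    {"dx":-0.03,"dy":0,"dz":-0.12,"spin":0},
    {"dx":-0.07,"dy":0,"dz":-0.15,"spin":0},
    {"dx":-0.11,"dy":0,"dz":-0.17,"spin":0},
    {"dx":-0.15,"dy":0,"dz":-0.18,"spin":0},
    {"dx":-0.17,"dy":0,"dz":-0.18,"spin":0},
    {"dx":-0.17,"dy":0,"dz":-0.18,"spin":0},
    {"dx":-0.17,"dy":0,"dz":-0.18,"spin":0},
    {"dx":-0.17,"dy":0,"dz":-0.18,"spin":0}
  ],
  "grip": 0.2
}}

```text
clock: 43.58
position: [0.479, 0.0042, 0.4177]
eef_rot: [-3.137, -0.104, -0.02]
ft_force: [0.2, 0.0, 0.3]
finger_gap: 0.0749
```

```bash
python3 - <<'E'
from h import *
st=show(); f=grab_frame('wrist'); save(f,'w29.png'); np.savez('w29.npz',**f,pos=st['position'],rot=st['eef_rot'])
E
```

```text
t 43.58 p [0.479  0.0042 0.4177] yaw 3.80 tilt 0.77 F [0.17 0.01 0.33] gap 0.0749 j [-0.23 -0.18  1.97  0.01  1.34  1.27]
```

View pics/w29.png

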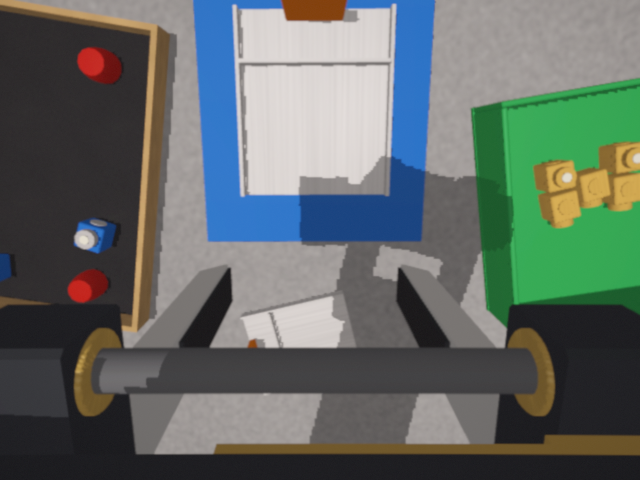

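```bash
python3 - <<'E'
from h import *
f,st=load('w29.npz'); C=cloud(f,st); vv,uu=np.mgrid[0:480,0:640]
m=(uu>225)&(uu<405)&(vv<203)&(C[...,2]>.013)&(C[...,2]<.026); W=C[m]
r=cv2.minAreaRect((W[:,:2]*1000).astype(np.float32)); print("walls",r,len(W))
m=(uu>260)&(uu<370)&(vv>70)&(vv<180); P=C[m]; P=P[np.isfinite(P).all(1)]
A=np.c_[P[:,:2],np.ones(len(P))]; s=np.linalg.lstsq(A,P[:,2],rcond=None)[0]; print("floor",np.median(P[:,2]),"slope deg",np.degrees(s[:2]))
for c in [(208,241),(422,241)]: print("mat",onz(f,*c,.003,st).round(4))
for c in [(242,196),(389,196)]: print("tray corner",onz(f,*c,.019,st).round(4))
g=grab_frame('top'); save(g,'t29.png',(240,180,480,330),3.2)
for c in [(259,199),(343,196),(347,288),(262,291)]: print("mat",onz(g,*c,.003).round(4), )
E
```

```text
walls ((577.7241821289062, 11.635421752929688), (159.642578125, 137.0941619873047), 4.043449878692627) 2836
floor 0.006528615278502903 slope deg [-0.01415032  0.01496901]
mat [0.4444 0.107  0.003 ]
mat [ 0.4584 -0.102   0.003 ]
tray corner [0.4931 0.0723 0.019 ]
tray corner [ 0.5021 -0.0622  0.019 ]
mat [0.6694 0.1218 0.003 ]
mat [ 0.6831 -0.0874  0.003 ]
mat [ 0.454  -0.1017  0.003 ]
mat [0.4415 0.1064 0.003 ]
```

View pics/t29.png

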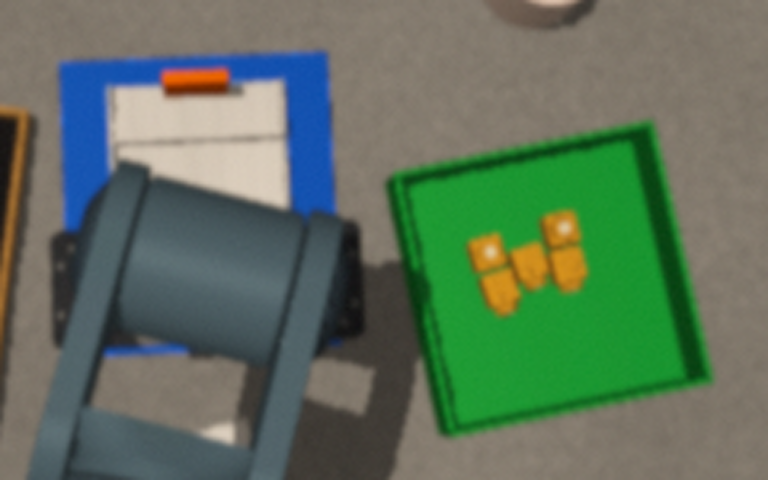

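```bash
python3 -c "
from h import *
go((.6525,.0168,.32),4.0);go((.6525,.0168,.236),4.0)"
```

```text
dx 0.1723 dy -0.0008 dz 0.0993 spin -0.18 rows 5
dx 0.1713 dy -0.0006 dz 0.1833 spin -0.18 rows 7
```

{"fn": "play_rows", "kwargs": {
  "targets": [
    {"dx":0.03,"dy":0,"dz":0.01,"spin":0},
    {"dx":0.07,"dy":0,"dz":0.025,"spin":0},
    {"dx":0.11,"dy":0,"dz":0.04,"spin":0},
    {"dx":0.145,"dy":0,"dz":0.06,"spin":0},
    {"dx":0.165,"dy":-0.001,"dz":0.075,"spin":-0.2},
    {"dx":0.172,"dy":-0.001,"dz":0.085,"spin":-0.2},
    {"dx":0.172,"dy":-0.001,"dz":0.09,"spin":-0.2},
    {"dx":0.172,"dy":-0.001,"dz":0.105,"spin":-0.2},
    {"dx":0.172,"dy":-0.001,"dz":0.13,"spin":-0.2},
    {"dx":0.1715,"dy":-0.001,"dz":0.155,"spin":-0.2},
    {"dx":0.1715,"dy":-0.001,"dz":0.172,"spin":-0.2},
    {"dx":0.171,"dy":-0.001,"dz":0.18,"spin":-0.2},
    {"dx":0.171,"dy":-0.001,"dz":0.18,"spin":-0.2},
    {"dx":0.171,"dy":-0.001,"dz":0.18,"spin":-0.2},
    {"dx":0.171,"dy":-0.001,"dz":0.18,"spin":-0.2}
  ]
}}

```text
clock: 44.93
position: [0.6527, 0.0171, 0.241]
eef_rot: [-3.137, -0.11, -0.023]
ft_force: [-0.5, 0.0, -0.2]
finger_gap: 0.0751
```

{"fn": "play_rows", "kwargs": {
  "targets": [
    {"dx":0,"dy":0,"dz":0,"spin":0},
    {"dx":0,"dy":0,"dz":0,"spin":0},
    {"dx":0,"dy":0,"dz":0,"spin":0},
    {"dx":0,"dy":0,"dz":0,"spin":0},
    {"dx":0,"dy":0,"dz":0,"spin":0},
    {"dx":0,"dy":0,"dz":0,"spin":0},
    {"dx":0,"dy":0,"dz":0,"spin":0},
    {"dx":0,"dy":0,"dz":0,"spin":0}
  ],
  "grip": 0.7,
  "newtons": 30
}}

```text
clock: 45.6
position: [0.6529, 0.017, 0.2416]
eef_rot: [-3.137, -0.11, -0.024]
ft_force: [-1.7, -0.5, 3.2]
finger_gap: 0.05
```

```bash
python3 -c "
from h import *
show(); go((.6395,.016,.2375),3.8)"
```

```text
t 45.60 p [0.6529 0.017  0.2416] yaw 4.02 tilt 0.88 F [-1.71 -0.51  3.2 ] gap 0.0500 j [-0.15  0.43  1.64  0.01  1.05  1.35]
dx -0.0135 dy 0.0001 dz 0.0039 spin 0.22 rows 1
```

{"fn": "play_rows", "kwargs": {
  "targets": [
    {"dx":-0.002,"dy":0,"dz":0,"spin":0},
    {"dx":-0.005,"dy":0,"dz":0,"spin":0},
    {"dx":-0.008,"dy":0,"dz":0,"spin":0},
    {"dx":-0.011,"dy":0,"dz":0,"spin":0.2},
    {"dx":-0.013,"dy":0,"dz":0,"spin":0.2},
    {"dx":-0.0135,"dy":0,"dz":0,"spin":0.2},
    {"dx":-0.0135,"dy":0,"dz":0,"spin":0.2},
    {"dx":-0.0135,"dy":0,"dz":0,"spin":0.2}
  ]
}}

```text
clock: 46.27
position: [0.6394, 0.016, 0.2416]
eef_rot: [-3.137, -0.105, -0.023]
ft_force: [0.5, 0.2, 4.5]
finger_gap: 0.0498
```

{"fn": "play_rows", "kwargs": {
  "targets": [
    {"dx":0,"dy":0,"dz":0,"spin":0},
    {"dx":0,"dy":0,"dz":0,"spin":0},
    {"dx":0,"dy":0,"dz":0,"spin":0},
    {"dx":0,"dy":0,"dz":0,"spin":0},
    {"dx":0,"dy":0,"dz":0,"spin":0},
    {"dx":0,"dy":0,"dz":-0.02,"spin":0},
    {"dx":0,"dy":0,"dz":-0.05,"spin":0},
    {"dx":0,"dy":0,"dz":-0.09,"spin":0},
    {"dx":-0.03,"dy":0,"dz":-0.12,"spin":0},
    {"dx":-0.07,"dy":0,"dz":-0.15,"spin":0},
    {"dx":-0.11,"dy":0,"dz":-0.17,"spin":0},
    {"dx":-0.15,"dy":0,"dz":-0.19,"spin":0},
    {"dx":-0.19,"dy":0,"dz":-0.2,"spin":0},
    {"dx":-0.21,"dy":0,"dz":-0.2,"spin":0},
    {"dx":-0.21,"dy":0,"dz":-0.2,"spin":0},
    {"dx":-0.21,"dy":0,"dz":-0.2,"spin":0},
    {"dx":-0.21,"dy":0,"dz":-0.2,"spin":0}
  ],
  "grip": 0.2
}}

```text
clock: 47.68
position: [0.4272, 0.0014, 0.4386]
eef_rot: [-3.137, -0.104, -0.024]
ft_force: [0.7, -0.1, -0.2]
finger_gap: 0.0749
```

```bash
python3 - <<'E'
from h import *
st=show(); f=grab_frame('wrist'); save(f,'w30.png'); np.savez('w30.npz',**f,pos=st['position'],rot=st['eef_rot'])
g=grab_frame('side'); save(g,'s30.png')
E
```

```text
t 47.68 p [0.4272 0.0014 0.4386] yaw 3.81 tilt 0.9 F [ 0.65 -0.09 -0.21] gap 0.0749 j [-0.26 -0.35  2.06  0.01  1.41  1.24]
```

View pics/w30.png

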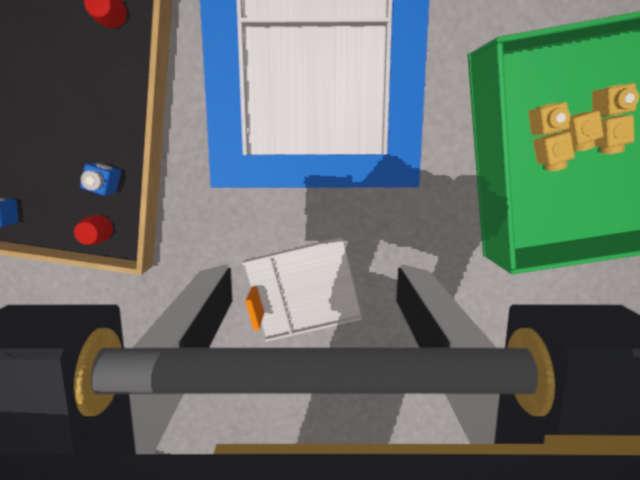

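View pics/s30.png

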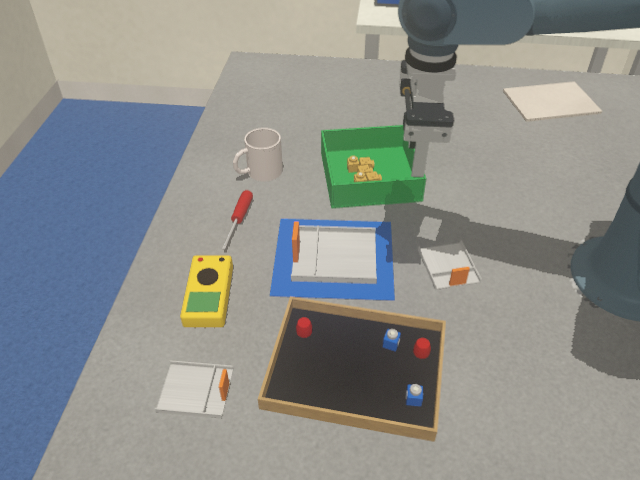

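```bash
python3 - <<'E'
from h import *
f,st=load('w30.npz'); C=cloud(f,st); vv,uu=np.mgrid[0:480,0:640]
a,b=onz(f,315,187,.003,st),onz(f,315,155,.007,st); print("gap spout",np.linalg.norm((a-b)[:2]))
print("side gaps", [np.linalg.norm((onz(f,*p,.003,st)-onz(f,*q,.019,st))[:2]).round(4) for p,q in [((206,100),(241,100)),((423,100),(389,100))]])
m=(uu>260)&(uu<370)&(vv>40)&(vv<145); P=C[m]; P=P[np.isfinite(P).all(1)]
A=np.c_[P[:,:2],np.ones(len(P))]; s=np.linalg.lstsq(A,P[:,2],rcond=None)[0]; print("floor",np.median(P[:,2]),"slope deg",np.degrees(s[:2]))
g=grab_frame('side'); save(g,'s31.png',(260,120,440,310),3.1)
E
```

```text
gap spout 0.03160727439677675
side gaps [np.float64(0.0363), np.float64(0.0353)]
floor 0.006472450595899959 slope deg [-0.04307843  0.01682971]
```

View pics/s31.png

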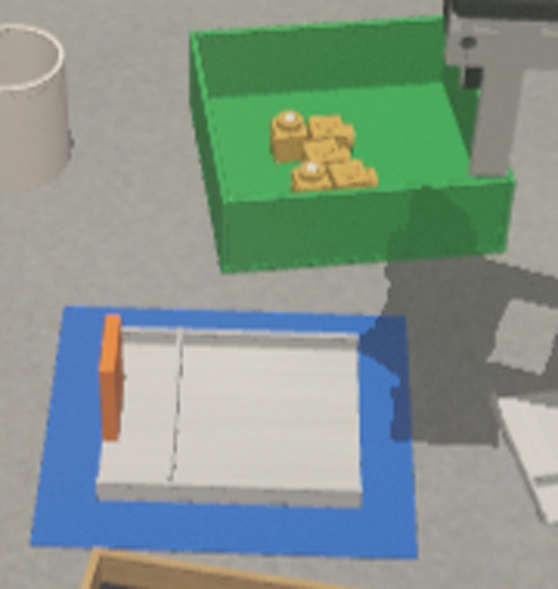

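Tray is flat, empty and centred (spout gap 32 mm where 35 mm would be exact; side gaps 36 and 35 mm). All five brass adapters lie in the bin, and the robot is clear of everything.

```bash
python3 -c "
from h import *
show(); print(close_job())"
```

```text
t 47.83 p [0.4279 0.0014 0.438 ] yaw 3.84 tilt 0.79 F [-0.69  0.2   0.21] gap 0.0753 j [-0.26 -0.34  2.06  0.01  1.41  1.24]
the job is handed in; nothing more can be done
None
```

The job is done and handed in at about 48 s. All five brass adapters present in this run are in the green bin, and the empty tray is flat on the middle of its mat.

- **Picking:** I moved the five adapters from the box to the tray one by one. My first grasp of the second adapter came up empty because I lifted before the fingers had closed, so I measured it again and picked it. While lowering for that failed grasp, the fingertips also touched the box floor with about 33 N on the wrist, and I backed off at once.
- **Tipping:** With all five on the tray, I gripped the handle across its width at 60 N and carried the tray level over the bin. I then eased the grip to 15 N so the tray swung down, spout first, to about 52°, and the adapters slid out. The tray slipped about 10 mm in the grip while tipping.
- **Putting back:** I set the spout on the mat and lowered the handle until the tray was flat. It was about 13 mm off centre, so I gripped the handle again and dragged it into place.

**Last checks:**
- The pictures show five brass adapters in the bin, and the two blue adapters and two red knobs still in the box.
- The mug, meter and screwdriver look unmoved.
- The tray floor is level within 0.1°. The gap from spout to mat edge is 32 mm where exact centring would be 35 mm, and the side gaps are 36 and 35 mm.
- The robot is touching nothing.
- The two cameras disagreed by about 4 mm on where the mat's centre is, so the tray's centring is only known to within a few millimetres.

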